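# Finish the drive units: flat to the setscrew, tighten, tray

### The job

Get every drive unit on the bench into the blue tray, standing upright, with its shaft's flat facing the setscrew and the setscrew fully tight; a unit that is already tight (the white paint mark on its screw lined up with the mark on the boss) only needs putting in the tray. Tighten a slack screw only while its unit sits in the steel nest and after turning the crank until the flat faces straight up at the screw, using the T-handled hex key until it stops. Put the key back upright in its block at the end, and leave the other things on the bench where they are.

Things in the scene. Friction and masses are not known exactly. Their poses are not given: they have to be found in the camera images.
- unitA: drive unit A, 0.58 to 0.8 kg; the units are alike, any may be absent, in any order at the left. Origin: underside of its foot plate, 94 (x -44 to +50) x 64 (y) x 8 mm, z up. Black housing with upright sides, x -2 to +42, 46 mm wide in y, z 8 to 60: lift by that width at x +20. Hub at x -34 to -6, its 30 mm square boss (top z 70) holds the setscrew, facing up at x -20, y 0
- unitA_shaft (a joint): turn of unit A's steel D-shaft about its x axis (38 mm up), +-1.5 rad: 0 = flat straight up to the setscrew, positive leans to the unit's -y; it stays where left (0.03 N m). At x -48 to -42 a crank arm, pointing where the flat faces, bears a black roller handle, 12 mm thick, parallel to the shaft 26 mm off it, x -49 to -81, free to spin: pinch it at x -66 and lead it round
- unitA_screw (a joint): turn of unit A's setscrew, clockwise from above, up to 1.6 rad (hard stop, fully tight: the white paint mark on its rim meets the white mark on the boss's +y side). A slack one starts at 0.35 to 0.6, one already tight at 1.5 or more, its flat then up. Takes 0.05 N m
- unitA_socket (a point): centre of unit A's setscrew rim, at the mouth (z 70) of its hexagonal socket: 12.9 mm across flats, 12 mm deep, the top 4.5 mm flared to 17 mm; flats face this point's x axis and every 60 degrees on. Axes turn with the screw, z up
- unitB: drive unit B, 0.58 to 0.8 kg; the units are alike, any may be absent, in any order at the left. Origin: underside of its foot plate, 94 (x -44 to +50) x 64 (y) x 8 mm, z up. Black housing with upright sides, x -2 to +42, 46 mm wide in y, z 8 to 60: lift by that width at x +20. Hub at x -34 to -6, its 30 mm square boss (top z 70) holds the setscrew, facing up at x -20, y 0
- unitB_shaft (a joint): turn of unit B's steel D-shaft about its x axis (38 mm up), +-1.5 rad: 0 = flat straight up to the setscrew, positive leans to the unit's -y; it stays where left (0.03 N m). At x -48 to -42 a crank arm, pointing where the flat faces, bears a black roller handle, 12 mm thick, parallel to the shaft 26 mm off it, x -49 to -81, free to spin: pinch it at x -66 and lead it round
- unitB_screw (a joint): turn of unit B's setscrew, clockwise from above, up to 1.6 rad (hard stop, fully tight: the white paint mark on its rim meets the white mark on the boss's +y side). A slack one starts at 0.35 to 0.6, one already tight at 1.5 or more, its flat then up. Takes 0.05 N m
- unitB_socket (a point): centre of unit B's setscrew rim, at the mouth (z 70) of its hexagonal socket: 12.9 mm across flats, 12 mm deep, the top 4.5 mm flared to 17 mm; flats face this point's x axis and every 60 degrees on. Axes turn with the screw, z up
- unitC: drive unit C, 0.58 to 0.8 kg; the units are alike, any may be absent, in any order at the left. Origin: underside of its foot plate, 94 (x -44 to +50) x 64 (y) x 8 mm, z up. Black housing with upright sides, x -2 to +42, 46 mm wide in y, z 8 to 60: lift by that width at x +20. Hub at x -34 to -6, its 30 mm square boss (top z 70) holds the setscrew, facing up at x -20, y 0
- unitC_shaft (a joint): turn of unit C's steel D-shaft about its x axis (38 mm up), +-1.5 rad: 0 = flat straight up to the setscrew, positive leans to the unit's -y; it stays where left (0.03 N m). At x -48 to -42 a crank arm, pointing where the flat faces, bears a black roller handle, 12 mm thick, parallel to the shaft 26 mm off it, x -49 to -81, free to spin: pinch it at x -66 and lead it round
- unitC_screw (a joint): turn of unit C's setscrew, clockwise from above, up to 1.6 rad (hard stop, fully tight: the white paint mark on its rim meets the white mark on the boss's +y side). A slack one starts at 0.35 to 0.6, one already tight at 1.5 or more, its flat then up. Takes 0.05 N m
- unitC_socket (a point): centre of unit C's setscrew rim, at the mouth (z 70) of its hexagonal socket: 12.9 mm across flats, 12 mm deep, the top 4.5 mm flared to 17 mm; flats face this point's x axis and every 60 degrees on. Axes turn with the screw, z up
- nest: steel work nest fixed to the bench. Origin under it. The floor is 6 mm thick, the rim 12 mm wide and 18 mm high; the inside, 101 (x, from -47.5 to +53.5) x 71 (y) mm, takes a unit's foot plate, the unit's origin and axes over the nest's own (crank to -x, over the rim)
- tray: blue shallow tray for finished units, fixed, at the right: 165 (x) x 270 (y) x 18 mm outside, walls and floor 5 mm. Origin under its centre. Three units stand in it side by side along y, all with their axes like the tray's (80 mm apart suits)
- key: T-handled hex key, 150 g, upright in its block. Origin: blade tip, z up. Blade: hexagon 12 mm across flats, z 0 to 45, flats facing its x axis and every 60 degrees; flange 26 mm wide, z 45 to 50; neck 12 mm, to z 75; cross handle 84 (along x) x 12 (y) x 16 mm, z 75 to 91, gripped across its 12 mm. Ease it back a little before drawing it out: under torque it jams and lifts the unit
- block: wooden key block, 70 x 70 x 48 mm, fixed at the far middle of the bench, origin under its centre. A 19 mm square hole through its middle takes the blade; the key hangs by its flange on top, tip 3 mm above the bench
- tape1: bystander: a roll of red tape, 60 mm across and 24 mm high, lying flat on the near left of the bench
- tape2: bystander: the other roll of red tape, same size, at the far side
- jar: bystander: a small clear jar with a white lid, 44 mm across and 60 mm high, at the far side
- housing: bystander: a black plastic ring housing, 100 mm across and 40 mm high, far right
- driver: bystander: a yellow-handled screwdriver, 160 mm long, lying crosswise at the near right
- gauge: bystander: a small steel gauge block, 30 x 20 x 12 mm, lying between the units and the nest
- cup: bystander: a grey plastic cup, 56 mm across and 50 mm high, far left

How it is judged:
At the end, for the whole second after the job is handed in: every unit present stands upright in the tray (origin within 50 mm of the tray's middle along its x and 105 mm along its y), at rest, flat within 0.2 rad of straight up, setscrew past 1.35 rad; the key hangs upright in its block (within 6 mm, fully down) (x of unitA in the frame of tray between -0.05 and 0.05 m and y of unitA in the frame of tray between -0.105 and 0.105 m and z of each of unitA, unitB, unitC in the frame of tray below 0.015 m and angle between each of unitA, unitB, unitC's own z axis and vertical below 0.1 rad and value of joint each of unitA_screw, unitB_screw, unitC_screw above 1.35 rad and value of joint unitA_shaft between -0.2 and 0.2 rad and linear speed of each of unitA, unitB, unitC, key below 0.02 m/s and x of unitB in the frame of tray between -0.05 and 0.05 m and y of unitB in the frame of tray between -0.105 and 0.105 m and value of joint unitB_shaft between -0.2 and 0.2 rad and x of unitC in the frame of tray between -0.05 and 0.05 m and y of unitC in the frame of tray between -0.105 and 0.105 m and value of joint unitC_shaft between -0.2 and 0.2 rad and horizontal distance between key and block below 0.006 m and z of key in the frame of block below 0.008 m and angle between key's own z axis and vertical below 0.12 rad); the robot touches nothing.
It fails at once if a unit's setscrew is turned while the unit is not in the nest (((velocity of joint unitA_screw above 0.3 rad/s or velocity of joint unitA_screw below -0.3 rad/s) and horizontal distance between unitA and nest above 0.02 m) or ((velocity of joint unitB_screw above 0.3 rad/s or velocity of joint unitB_screw below -0.3 rad/s) and horizontal distance between unitB and nest above 0.02 m) or ((velocity of joint unitC_screw above 0.3 rad/s or velocity of joint unitC_screw below -0.3 rad/s) and horizontal distance between unitC and nest above 0.02 m)).
It fails at once if a setscrew is driven in (past 0.9 rad) while its shaft's flat is more than 0.3 rad off facing it ((value of joint unitA_screw above 0.9 rad and (value of joint unitA_shaft above 0.3 rad or value of joint unitA_shaft below -0.3 rad)) or (value of joint unitB_screw above 0.9 rad and (value of joint unitB_shaft above 0.3 rad or value of joint unitB_shaft below -0.3 rad)) or (value of joint unitC_screw above 0.9 rad and (value of joint unitC_shaft above 0.3 rad or value of joint unitC_shaft below -0.3 rad))).
It fails at once if a bystander (tape roll, jar, ring housing, screwdriver, gauge block, cup) is moved more than 4 cm (distance of any of tape1, tape2, jar, housing, driver, gauge, cup from where it was at the start of the episode above 0.04 m).
Of unitA, unitB, unitC only 2 to 3 are there at a start; the rules pass over those that are not, and their reading is None.
At some moment in a run one of unitA, unitB, unitC may be knocked a few centimetres aside while the robot is not near it.
It also fails if it takes over 210 s, if anything falls off the work surface, if the arm or the gripper's body presses on something with over 40 N, if the wrist force passes 120 N, or if a joint passes its speed limit or range.

### The arm

A 6-joint arm with a two-finger parallel gripper is mounted at the origin on the work surface. World frame = base frame: x ahead of the robot, y to its left, z up, the work surface at z = 0. Lengths are in m, angles in rad, forces in N, time in s.
With the tool pointing down it reaches from about 0.375 to 0.9 m from the base axis. Payload 3.1 kg.
Tool frame: the origin (TCP) lies on the centre line of the jaws, within the pads' length; the fingertips stand 22 mm ahead of it and the grasp point (between the pads) lies 3 mm ahead of it; z points along the fingers, y is the line along which they close (so a half turn about z gives the same grasp; the last joint's range is limited). The gripper opens to 85 mm and grips with 20 to 120 N. Pads are 22 mm wide; open, the fingers measure 114 mm over their backs; the gripper's body (76 mm by 85 mm) begins 54 mm behind the grasp point. The pads swing forward as they close: fully open they stand 13 mm farther back than shut.
Start: joints at [-1.363, 0.527, 1.433, -0, 1.181, -0.178], TCP at [0.236, -0.579, 0.253] pointing down, gripper open.
Joint ranges: [-3.08, 3.08], [-0.75, 2.2], [0.22, 2.44], [-1.43, 4.57], [0, 2.65], [-2.85, 2.85]. Speed limits (rad/s): [2.79, 2.79, 3.14, 3.14, 3.14, 3.14].

### API

Orientations are given as a unit quaternion [x, y, z, w].
In Python, from station import manip gives the robot as it stands.
- The arm moves only by the shell command python3 drive.py 'ROWS' [FORCE]. ROWS is rows parted by semicolons, their numbers by spaces, 1 to 20 of them, each of 5 numbers: dx, dy, dz in m, then a turn about the tool's z in rad, then the opening from 0.0 (shut) to 1.0 (fully open); each row is the pose to reach, as a shift and turn from the pose commanded when the command began, along the tool's axes at that moment; what a row does not reach only later rows make up. A row lasts 1/10 s, in which the tool goes at most 0.05 m and 0.15 rad, less where a joint would pass 70% of its speed; a pose out of reach is approached as far as the arm can. The fingers move at their own pace and stop on an object; FORCE is the grip in N (left out, the last holds). Time passes only in rows, so rows that do not move let the fingers close. It prints the time, the measured TCP pose, the force, the opening and the grip force at its end.
- manip.sense(): the state, without advancing time (a new reading comes with each control period).
- manip.snapshot(name): name is "scene" or "side" or "wrist"; returns a dict with "pixels" (420x560x3 uint8, red, green, blue), "range_z" (420x560 float32, m along the optical axis (not along the pixel's ray), 0 where there is no reading), "fov_y" (degrees; the focal length in pixels is half the picture's height over the tangent of half this angle, whatever the lens; pixels are square), "cx", "cy" (the principal point, pixels), "R" (3x3) and "t" (3): a world point X has camera coordinates R X + t; the wrist camera has in their place "hand_eye" (4x4, takes a point from camera to tool coordinates, whose origin is the TCP and whose axes are the flange's). Camera axes: x right, y down, z forward; pixel columns grow to the right and rows downward; lengths in m; the calibration is good to about 2 mm. A picture is of the moment at which its call begins: read the wrist's pose just before it.
- manip.sign_off(): hands the job in; it is judged then, once.
The state is a dict: "t": time; "q": joint angles; "qd": joint speeds; "tau": joint torques, N m; "tcp_pos": TCP position; "tool_rot": TCP orientation; "force": force on the tool from outside, world axes, zero at the start; "ft_torque": the same for the moment, N m; "finger_gap": opening from 0.0 (shut) to 1.0 (fully open); "gripper_force": force on a finger pad.
Only numpy, scipy, OpenCV 4.12 (cv2) and the standard library are available. Lean on these libraries where they do the work, as an engineer would, in place of code of your own. Each camera call takes 0.05 s, during which the arm holds its last target. There are 200 camera calls.

## Working session

There is one attempt and no reset: what is moved stays moved. The work goes in short steps, Python scripts to look and compute and a shell command to move; the robot and the scene stay as the last step left them, time stands still between calls to the robot, and variables do not carry over. Pictures are saved under pics/ and viewed, at most 16 in all, crops included, and the job is handed in when it is done.

```bash
ls; mkdir -p pics; python3 - <<'E'
from station import manip
import cv2,numpy as np
s=manip.sense();print({k:np.round(v,3).tolist() for k,v in s.items()})
for n in["scene","side"]:
    d=manip.snapshot(n);np.savez(f"pics/{n}0.npz",**d)
    cv2.imwrite(f"pics/{n}0.png",d["pixels"][:,:,::-1]);print(n,d["fov_y"],d["cx"],d["cy"],d["R"].round(3).tolist(),d["t"].round(3), (d["range_z"]>0).mean())
E
```

```text
drive.py
pics
station.py
{'t': 0.0, 'q': [-1.362, 0.528, 1.434, 0.0, 1.181, -0.178], 'qd': [0.001, 0.001, -0.0, -0.0, -0.0, 0.001], 'tau': [-0.0, -44.235, -17.802, -0.0, 0.008, -0.0], 'tcp_pos': [0.236, -0.578, 0.252], 'tool_rot': [0.981, 0.192, -0.0, -0.001], 'force': [0.143, -0.112, -0.318], 'ft_torque': [0.039, 0.034, 0.011], 'gripper_force': 0.0, 'finger_gap': 1.0}
scene 51.566998882993325 277.30926473813554 207.22232392599514 [[-0.795, 0.607, 0.006], [0.481, 0.636, -0.603], [-0.37, -0.476, -0.798]] [ 0.431 -0.236  1.35 ] 0.9960204081632653
side 51.320753092598544 275.2558216831548 210.05721920660173 [[-0.842, -0.54, -0.006], [-0.334, 0.531, -0.779], [0.424, -0.654, -0.627]] [0.518 0.229 0.718] 0.9961862244897959
```

View pics/scene0.png

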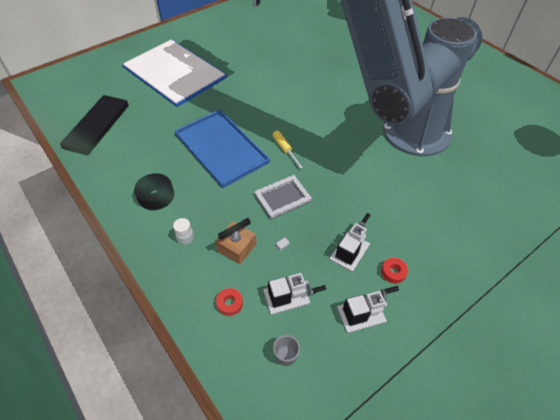

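View pics/side0.png

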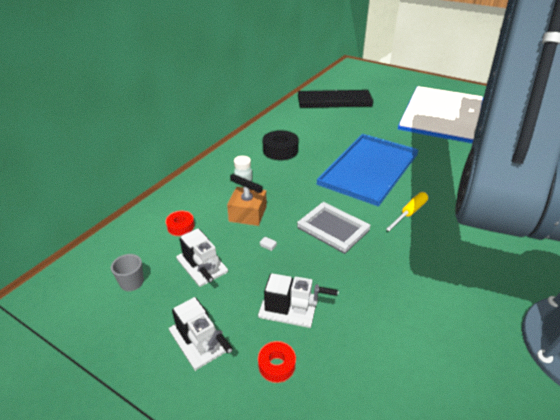

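```bash
cat > h.py <<'E'
import numpy as np, cv2
from scipy.spatial.transform import Rotation as Ro
from station import manip
def load(n): return dict(np.load(f"pics/{n}.npz"))
def snap(n,save):
    s=manip.sense(); d=manip.snapshot(n)
    if n=="wrist":
        T=np.eye(4); T[:3,:3]=Ro.from_quat(s["tool_rot"]).as_matrix(); T[:3,3]=s["tcp_pos"]
        W=T@np.array(d["hand_eye"]); d["R"]=W[:3,:3].T; d["t"]=-W[:3,:3].T@W[:3,3]
    np.savez(f"pics/{save}.npz",**d); cv2.imwrite(f"pics/{save}.png",d["pixels"][:,:,::-1]); return d
def foc(d): return d["pixels"].shape[0]/2/np.tan(np.radians(d["fov_y"])/2)
def cloud(d):
    v,u=np.mgrid[:420,:560]; z=d["range_z"]; f=foc(d)
    P=np.dstack([(u-d["cx"])/f*z,(v-d["cy"])/f*z,z])
    return (P-d["t"])@d["R"]
def ray(d,uv,zp):
    uv=np.atleast_2d(uv).astype(float); f=foc(d)
    c=np.c_[(uv-[d["cx"],d["cy"]])/f,np.ones(len(uv))]@d["R"]; o=-d["R"].T@d["t"]
    return (o+c*((zp-o[2])/c[:,2])[:,None])
def proj(d,X):
    c=np.atleast_2d(X)@d["R"].T+d["t"]; return c[:,:2]/c[:,2:]*foc(d)+[d["cx"],d["cy"]]
def ortho(d,c,half=.08,res=.0005):
    "top-down colour and height patch, x up, y left"
    P=cloud(d); n=int(2*half/res); 
    m=(abs(P[...,0]-c[0])<half)&(abs(P[...,1]-c[1])<half)
    return P[m],d["pixels"][m]
E
python3 - <<'E'
from h import *
for n in["scene0","side0"]:
    d=load(n);P=cloud(d);px=d["pixels"].astype(int);hsv=cv2.cvtColor(d["pixels"],cv2.COLOR_RGB2HSV)
    print(n)
    reg=(P[...,0]>.2)&(P[...,0]<1.1)&(P[...,1]>-.5)&(P[...,1]<.7)
    ng=reg&(P[...,2]>.004)&(P[...,2]<.12)&~((hsv[...,0]>60)&(hsv[...,0]<90)&(hsv[...,1]>80))
    k,l,st,ce=cv2.connectedComponentsWithStats(ng.astype(np.uint8))
    for i in range(1,k):
        if st[i,4]<60: continue
        Q=P[l==i]; r=cv2.minAreaRect((Q[:,:2]*1000).astype(np.float32))
        print(ce[i].round(),st[i,4],"rect",np.round(r[0]),np.round(r[1]),round(r[2]),"zmax",Q[:,2].max().round(3),px[l==i].mean(0).round())
E
```

```text
scene0
[222. 147.] 798 rect [ 521. -304.] [276. 168.] 90 zmax 0.019 [ 57.  93. 145.]
[284. 145.] 235 rect [ 374. -170.] [161.  25.] 82 zmax 0.027 [182. 167. 101.]
[154. 191.] 1089 rect [ 765. -256.] [101.  98.] 90 zmax 0.042 [43. 53. 51.]
[282. 197.] 841 rect [493. -41.] [ 99. 127.] 82 zmax 0.02 [168. 169. 175.]
[352. 246.] 1032 rect [448. 189.] [131.  64.] 19 zmax 0.071 [132. 133. 137.]
[183. 231.] 388 rect [771. -88.] [42. 41.] 6 zmax 0.062 [185. 187. 186.]
[236. 241.] 1127 rect [682.  14.] [78. 72.] 20 zmax 0.095 [121.  96.  74.]
[283. 243.] 87 rect [585.  77.] [30. 21.] 6 zmax 0.014 [185. 187. 192.]
[394. 270.] 486 rect [421. 302.] [59. 59.] 55 zmax 0.026 [182.  60.  57.]
[289. 292.] 1313 rect [648. 201.] [ 64. 131.] 70 zmax 0.072 [139. 140. 144.]
[365. 309.] 1423 rect [542. 340.] [ 64. 130.] 67 zmax 0.071 [137. 137. 141.]
[229. 301.] 520 rect [780. 131.] [59. 59.] 82 zmax 0.025 [187.  70.  64.]
[286. 348.] 463 rect [750. 301.] [54. 53.] 51 zmax 0.051 [106. 109. 113.]
side0
[280. 145.] 847 rect [ 763. -255.] [93. 99.] 31 zmax 0.041 [36. 36. 37.]
[367. 170.] 1653 rect [ 520. -305.] [278. 165.] 90 zmax 0.02 [ 49. 113. 192.]
[246. 195.] 1750 rect [711. -34.] [ 83. 199.] 32 zmax 0.095 [164. 129.  94.]
[412. 207.] 371 rect [ 374. -168.] [160.  25.] 80 zmax 0.026 [216. 197.  50.]
[334. 227.] 1727 rect [492. -41.] [ 99. 127.] 82 zmax 0.02 [179. 181. 184.]
[195. 249.] 2149 rect [697. 178.] [ 72. 249.] 64 zmax 0.071 [188. 138. 134.]
[268. 243.] 124 rect [583.  77.] [30. 21.] 1 zmax 0.013 [218. 222. 221.]
[128. 271.] 899 rect [749. 301.] [54. 55.] 49 zmax 0.051 [117. 120. 122.]
[291. 299.] 2365 rect [444. 193.] [132.  56.] 19 zmax 0.071 [169. 171. 171.]
[197. 334.] 2404 rect [539. 338.] [ 64. 133.] 68 zmax 0.071 [180. 181. 182.]
[277. 361.] 1149 rect [419. 302.] [58. 59.] 31 zmax 0.026 [235.  30.  12.]
```

```bash
cat >> h.py <<'E'
def state():
    s=manip.sense(); M=Ro.from_quat(s["tool_rot"]).as_matrix(); return s["tcp_pos"],np.arctan2(M[1,0],M[0,0]),s
def go(x,y,z,a,cur=None):
    "row (dx dy dz turn) in tool axes from the present pose (or cur=(x,y,z,a)) to the world target"
    if cur is None: p,b,s=state()
    else: p,b=np.array(cur[:3]),cur[3]
    d=np.array([x,y,z])-p; t=-((a-b+np.pi)%(2*np.pi)-np.pi)
    r=[d[0]*np.cos(b)+d[1]*np.sin(b),d[0]*np.sin(b)-d[1]*np.cos(b),-d[2],t]
    q6=np.arctan2(y,x)+np.pi/2-(b-t)
    print("row %.4f %.4f %.4f %.3f"%tuple(r),"n>=",int(np.ceil(max(np.linalg.norm(d)/.05,abs(t)/.15)))+1,"q6~%.2f"%q6)
    return (x,y,z,b-t)
E
python3 - <<'E'
from h import *
d=snap("wrist","w0");print(np.array(d["hand_eye"]).round(3),d["fov_y"]); print(state()[:2], (d["range_z"]>0).mean())
go(.49,-.04,.33,np.radians(-8)); go(.49,-.04,.33,0)
d=load("scene0");P=cloud(d);hsv=cv2.cvtColor(d["pixels"],cv2.COLOR_RGB2HSV)
near=(abs(P[...,0]-.69)<.1)&(abs(P[...,1]-.01)<.08)
for nm,m in [("key",near&(P[...,2]>.085)),("blocktop",near&(abs(P[...,2]-.048)<.004)&(hsv[...,0]<20)&(hsv[...,1]>70))]:
    Q=P[m];r=cv2.minAreaRect((Q[:,:2]*1000).astype(np.float32));print(nm,len(Q),np.round(r[0],1),np.round(r[1],1),r[2],Q[:,2].mean())
E
```

```text
[[ 0.    -0.952 -0.308  0.08 ]
 [ 1.     0.     0.001 -0.001]
 [-0.    -0.308  0.952 -0.121]
 [ 0.     0.     0.     1.   ]] 58.426330543751874
(array([ 0.2356833 , -0.5783125 ,  0.25255912]), np.float64(0.3867804761897758)) 0.9959013605442177
row 0.4386 -0.4026 -0.0774 0.526 n>= 14 q6~1.63
row 0.4386 -0.4026 -0.0774 0.387 n>= 14 q6~1.49
key 189 [681.4  14.2] [15.3 84.6] 86.3692398071289 0.09023520675650873
blocktop 372 [681.8  14.4] [71.2 70.6] 19.677045822143555 0.04589923794121261
```

```bash
R="python3 drive.py"; python3 drive.py '0.439 -0.403 -0.077 0.387 1;0.439 -0.403 -0.077 0.387 1;0.439 -0.403 -0.077 0.387 1;0.439 -0.403 -0.077 0.387 1;0.439 -0.403 -0.077 0.387 1;0.439 -0.403 -0.077 0.387 1;0.439 -0.403 -0.077 0.387 1;0.439 -0.403 -0.077 0.387 1;0.439 -0.403 -0.077 0.387 1;0.439 -0.403 -0.077 0.387 1;0.439 -0.403 -0.077 0.387 1;0.439 -0.403 -0.077 0.387 1;0.439 -0.403 -0.077 0.387 1;0.439 -0.403 -0.077 0.387 1;0.439 -0.403 -0.077 0.387 1;0.439 -0.403 -0.077 0.387 1' 40
python3 -c "
from h import *
snap('wrist','w1')"
python3 drive.py '0.1 -0.27 0.05 0 1;0.1 -0.27 0.05 0 1;0.1 -0.27 0.05 0 1;0.1 -0.27 0.05 0 1;0.1 -0.27 0.05 0 1;0.1 -0.27 0.05 0 1;0.1 -0.27 0.05 0 1;0.1 -0.27 0.05 0 1'
python3 -c "
from h import *
d=snap('wrist','w2');print(state()[:2])
cv2.imwrite('pics/w2v.png',cv2.resize(d['pixels'][:,:,::-1],(800,600),interpolation=cv2.INTER_CUBIC))"
```

```text
t: 1.75
tcp_pos: [0.4897, -0.0413, 0.3299]
tool_rot: [1.0, -0.001, -0.001, 0.0]
force: [0.2, -0.1, -0.0]
finger_gap: 1.003
gripper_force: 0.0
t: 2.6
tcp_pos: [0.5903, 0.2293, 0.2794]
tool_rot: [1.0, -0.0, -0.001, 0.001]
force: [-0.4, -0.2, 0.3]
finger_gap: 0.999
gripper_force: 0.0
(array([0.59026022, 0.22848048, 0.27989375]), np.float64(-0.0014831566836455165))
```

View pics/w2v.png

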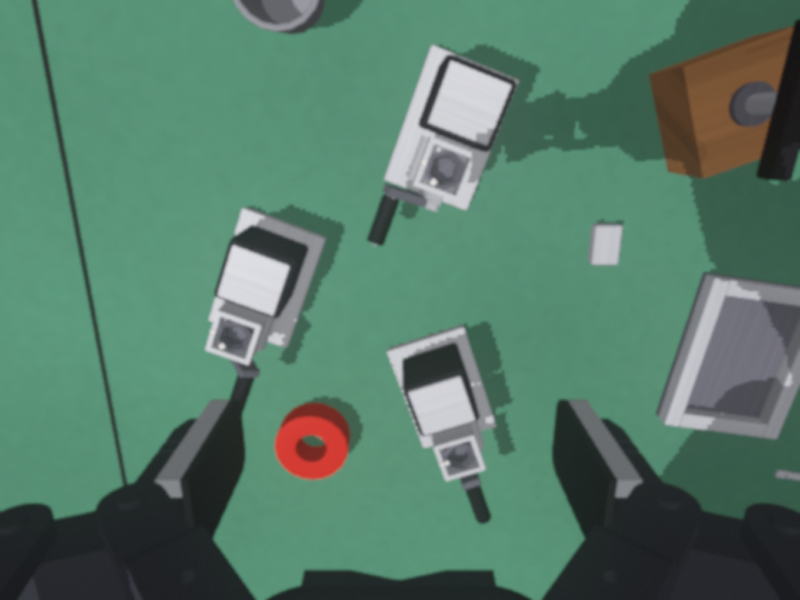

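```bash
python3 - <<'E'
from h import *
d=load("w2");im=d["pixels"][:,:,::-1];out=[]
for u,v in [(312,118),(163,236),(322,320)]:
    out.append(cv2.resize(im[v-18:v+18,u-18:u+18],(264,264),interpolation=cv2.INTER_CUBIC))
cv2.imwrite("pics/crop1.png",np.hstack(out))
E
```

```text
(no output)
```

View pics/crop1.png

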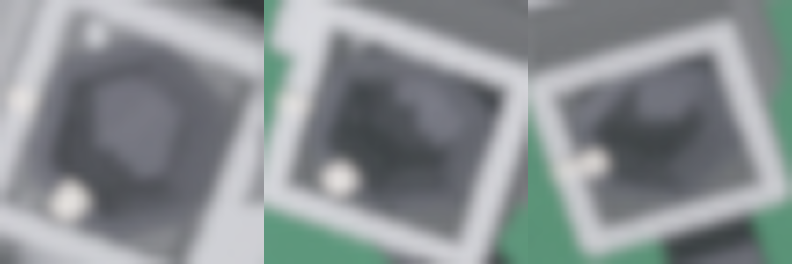

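```bash
cat >> h.py <<'E'
def units(d,zoff=0.,verbose=True,box=(.25,.8,-.5,.45)):
    "units seen: housing top centre, yaw, origin, boss centre, handle angle"
    P=cloud(d); z=P[...,2]-zoff; out=[]
    ins=(P[...,0]>box[0])&(P[...,0]<box[1])&(P[...,1]>box[2])&(P[...,1]<box[3])
    rect=lambda m: cv2.minAreaRect((P[m][:,:2]*1000).astype(np.float32))
    k,l,st,ce=cv2.connectedComponentsWithStats((ins&(z>.056)&(z<.063)).astype(np.uint8))
    for i in range(1,k):
        if st[i,4]<300: continue
        r=rect(l==i); c=np.array(r[0])/1000
        if not(38<min(r[1]) and max(r[1])<52): continue
        bm=ins&(z>.066)&(z<.074)&(np.hypot(P[...,0]-c[0],P[...,1]-c[1])<.064)&(np.hypot(P[...,0]-c[0],P[...,1]-c[1])>.018)
        kk,ll,ss,cc=cv2.connectedComponentsWithStats(bm.astype(np.uint8)); j=1+np.argmax(ss[1:,4]); bm=ll==j
        rb=rect(bm); b=np.array(rb[0])/1000
        y0=np.arctan2(*(c-b)[::-1]); e=(np.radians(r[2])-y0+np.pi/4)%(np.pi/2)-np.pi/4
        eb=(np.radians(rb[2])-y0+np.pi/4)%(np.pi/2)-np.pi/4
        yaw=y0+(0.5*e+.5*eb if abs(e)<.1 else 0)
        ux=np.array([np.cos(yaw),np.sin(yaw)]); uy=np.array([-ux[1],ux[0]])
        L=(P[...,:2]-c)@np.c_[ux,uy]; L[...,0]+=.02   # unit coords
        hm=ins&(L[...,0]>-.080)&(L[...,0]<-.054)&(abs(L[...,1])<.036)&(z>.022)&(z<.075)
        H=np.c_[L[hm],z[hm]]; hy=np.median(H[:,1]) if len(H) else np.nan; hz=np.percentile(H[:,2],95)-.006 if len(H) else np.nan
        u=dict(c=c,b=b,yaw=yaw,org=c-.02*ux,sep=np.linalg.norm(c-b),hy=hy,hz=hz,ang=np.arctan2(-hy,hz-.038))
        out.append(u)
        if verbose: print("c",c.round(4),"b",b.round(4),"sep %.4f yaw %.3f (y0 %.3f e %.3f eb %.3f)"%(u["sep"],yaw,y0,e,eb),"rect",np.round(r[1],1),np.round(rb[1],1),"handle y %.4f z %.4f ang %.2f"%(hy,hz,u["ang"]))
    return out
E
python3 - <<'E'
from h import *
d=load("w2"); U=units(d)
d=load("w1");P=cloud(d);print("nest:")
m=(abs(P[...,0]-.492)<.09)&(abs(P[...,1]+.041)<.08)
for a,b in[(.012,.022),(.003,.010)]:
    Q=P[m&(P[...,2]>a)&(P[...,2]<b)]
    if a<.01: Q=Q[np.hypot(Q[:,0]-.492,Q[:,1]+.041)<.075]
    r=cv2.minAreaRect((Q[:,:2]*1000).astype(np.float32));print(r,len(Q))
m=(P[...,2]>.014)&(P[...,2]<.022)&(abs(P[...,0]-.52)<.1)&(P[...,1]<-.14)
Q=P[m];print("tray part",cv2.minAreaRect((Q[:,:2]*1000).astype(np.float32)))
E
```

```text
c [0.6825 0.1883] b [0.6451 0.2023] sep 0.0400 yaw -0.354 (y0 -0.357 e 0.006 eb 0.001) rect [46.2 43.9] [30.2 30. ] handle y 0.0243 z 0.0484 ang -1.17
c [0.5743 0.3249] b [0.5367 0.3397] sep 0.0404 yaw -0.385 (y0 -0.374 e -0.012 eb -0.010) rect [46.3 43.7] [30.3 31.5] handle y -0.0169 z 0.0597 ang 0.66
c [0.4822 0.1997] b [0.444  0.1866] sep 0.0404 yaw 0.334 (y0 0.331 e -0.001 eb 0.007) rect [44.7 46. ] [31.9 30.1] handle y -0.0015 z 0.0641 ang 0.06
nest:
((494.5169372558594, -41.938819885253906), (95.03327178955078, 125.13114166259766), 81.49231719970703) 3613
((498.02239990234375, -54.992652893066406), (95.9744873046875, 114.39218139648438), 81.49573516845703) 5150
tray part ((523.5192260742188, -273.6107482910156), (207.98394775390625, 164.21127319335938), 89.89839172363281)
```

```bash
python3 drive.py '-0.108 0.03 0.14 -0.334 1;-0.108 0.03 0.14 -0.334 1;-0.108 0.03 0.14 -0.334 1;-0.108 0.03 0.14 -0.334 1;-0.108 0.03 0.14 -0.334 1;-0.108 0.03 0.2 -0.334 1;-0.108 0.03 0.238 -0.334 1;-0.108 0.03 0.238 -0.334 1;-0.108 0.03 0.238 -0.334 1;-0.108 0.03 0.238 -0.334 0.3;-0.108 0.03 0.238 -0.334 0.3;-0.108 0.03 0.238 -0.334 0.3;-0.108 0.03 0.238 -0.334 0.3;-0.108 0.03 0.238 -0.334 0.3;-0.108 0.03 0.238 -0.334 0.3' 60
python3 -c "
from h import *
p,a,s=state();print(p,a,s['q'])
u=go(p[0],p[1],.16,a);v=go(.542,-.39,.16,0)"
```

```text
t: 4.15
tcp_pos: [0.4844, 0.2003, 0.0455]
tool_rot: [0.986, 0.166, 0.003, 0.0]
force: [0.1, -1.9, 9.7]
finger_gap: 0.529
gripper_force: 63.3
[0.48441056 0.20030411 0.04550626] 0.33433853109170875 [ 1.78878660e-01  7.33354257e-01  1.83392885e+00 -5.50319151e-04
  5.67992445e-01  1.41580337e+00]
row 0.0000 0.0000 -0.1145 -0.000 n>= 4 q6~1.63
row -0.1393 0.5765 -0.1145 0.334 n>= 14 q6~0.95
```

```bash
python3 drive.py '0 0 -0.05 0 0.3;0 0 -0.1 0 0.3;0 0 -0.12 0 0.3;0 0 -0.12 0 0.3' 
python3 drive.py '-0.137 0.577 0 0.334 0.3;-0.137 0.577 0 0.334 0.3;-0.137 0.577 0 0.334 0.3;-0.137 0.577 0 0.334 0.3;-0.137 0.577 0 0.334 0.3;-0.137 0.577 0 0.334 0.3;-0.137 0.577 0 0.334 0.3;-0.137 0.577 0 0.334 0.3;-0.137 0.577 0 0.334 0.3;-0.137 0.577 0 0.334 0.3;-0.137 0.577 0 0.334 0.3;-0.137 0.577 0 0.334 0.3;-0.137 0.577 0 0.334 0.3;-0.137 0.577 0 0.334 0.3;-0.137 0.577 0.06 0.334 0.3;-0.137 0.577 0.1 0.334 0.3;-0.137 0.577 0.1 0.334 0.3;-0.137 0.577 0.1 0.334 0.3'
```

```text
t: 4.55
tcp_pos: [0.4842, 0.2006, 0.1661]
tool_rot: [0.986, 0.166, 0.004, -0.0]
force: [0.7, -0.3, -7.8]
finger_gap: 0.534
gripper_force: 67.3
t: 6.35
tcp_pos: [0.5406, -0.3871, 0.06]
tool_rot: [1.0, 0.0, -0.002, -0.003]
force: [0.7, 0.2, -5.9]
finger_gap: 0.532
gripper_force: 70.2
```

```bash
python3 drive.py '0 0 0.006 0 0.3;0 0 0.010 0 0.3;0 0 0.0105 0 0.3;0 0 0.0105 0 0.3' 
python3 drive.py '0 0 0 0 0.75;0 0 0 0 0.75;0 0 0 0 0.75;0 0 0 0 0.75;0 0 -0.05 0 0.75;0 0 -0.1 0 0.75;0 0 -0.15 0 0.75;0 0 -0.2 0 1;0 0 -0.23 0 1;0 0 -0.23 0 1;0 0 -0.23 0 1' 
python3 -c "
from h import *
d=snap('wrist','w3');print(state()[:2]);units(d,.005)
P=cloud(d);m=(P[...,2]>.014)&(P[...,2]<.022)&(abs(P[...,0]-.52)<.1)&(abs(P[...,1]+.3)<.16)
Q=P[m];print('tray',cv2.minAreaRect((Q[:,:2]*1000).astype(np.float32)))
d=snap('scene','s3');units(d,box=(.25,.8,0,.45))"
```

```text
t: 6.75
tcp_pos: [0.5422, -0.3901, 0.0531]
tool_rot: [1.0, -0.0, 0.001, 0.0]
force: [-0.3, 0.0, -7.4]
finger_gap: 0.529
gripper_force: 70.3
t: 7.85
tcp_pos: [0.542, -0.39, 0.2828]
tool_rot: [1.0, -0.0, 0.001, 0.001]
force: [-0.5, 0.6, -0.5]
finger_gap: 0.997
gripper_force: 0.0
(array([ 0.54140556, -0.38946106,  0.2810801 ]), np.float64(-0.00022980926696370023))
c [ 0.5401 -0.3889] b [ 0.4997 -0.3888] sep 0.0404 yaw -0.001 (y0 -0.002 e -0.009 eb 0.011) rect [45.5 43.2] [31.1 29.7] handle y -0.0008 z 0.0643 ang 0.03
tray ((523.0867919921875, -305.35272216796875), (270.396484375, 165.1442108154297), 89.76140594482422)
c [0.6811 0.1894] b [0.644  0.2029] sep 0.0395 yaw -0.352 (y0 -0.349 e -0.001 eb -0.005) rect [45.6 43.1] [31.4 30. ] handle y 0.0257 z 0.0464 ang -1.26
c [0.5734 0.3257] b [0.5358 0.3404] sep 0.0403 yaw -0.359 (y0 -0.373 e 0.020 eb 0.008) rect [44.5 43.4] [30.8 32.4] handle y -0.0124 z 0.0590 ang 0.53
```

```bash
python3 drive.py '0.14 -0.578 0 0.354 1;0.14 -0.578 0 0.354 1;0.14 -0.578 0 0.354 1;0.14 -0.578 0 0.354 1;0.14 -0.578 0 0.354 1;0.14 -0.578 0 0.354 1;0.14 -0.578 0 0.354 1;0.14 -0.578 0 0.354 1;0.14 -0.578 0 0.354 1;0.14 -0.578 0 0.354 1;0.14 -0.578 0 0.354 1;0.14 -0.578 0 0.354 1;0.14 -0.578 0 0.354 1;0.14 -0.578 0 0.354 1;0.14 -0.578 0 0.354 1;0.14 -0.578 0.1 0.354 1;0.14 -0.578 0.1 0.354 1;0.14 -0.578 0.1 0.354 1'
python3 -c "
from h import *
p,a,s=state();print(p,a,s['q'].round(2));d=snap('wrist','w4');U=units(d)
for u in U: go(*u['c'],.041,u['yaw'])"
```

```text
t: 9.75
tcp_pos: [0.6763, 0.185, 0.1731]
tool_rot: [0.984, -0.178, -0.009, 0.003]
force: [-1.0, -0.8, -1.0]
finger_gap: 1.001
gripper_force: 0.0
[0.67625645 0.18498166 0.17311191] -0.3571052454244868 [ 0.11  0.72  1.28 -0.    1.16  2.04]
c [0.7079 0.1627] b [0.6713 0.1785] sep 0.0399 yaw -0.405 (y0 -0.408 e 0.005 eb 0.001) rect [46.1 44.3] [30.  30.8] handle y 0.0241 z 0.0482 ang -1.17
row 0.0350 0.0114 0.1366 0.048 n>= 4 q6~2.20
```

```bash
python3 drive.py '0 0 0 0 1;0 0 0 0 1'
python3 -c "
from h import *
p,a,s=state();print(p,a);d=snap('wrist','w4');U=units(d)
for u in U: go(*u['c'],.041,u['yaw'])
d=snap('scene','s4');units(d,box=(.25,.8,0,.45))"
```

```text
t: 10.0
tcp_pos: [0.6844, 0.1875, 0.1856]
tool_rot: [0.984, -0.177, 0.003, -0.001]
force: [0.2, -0.4, 0.4]
finger_gap: 1.0
gripper_force: 0.0
[0.6843928  0.18754421 0.18562073] -0.35511314668061483
c [0.7079 0.1627] b [0.6712 0.1786] sep 0.0400 yaw -0.408 (y0 -0.408 e -0.000 eb 0.001) rect [46.1 44.2] [30. 31.] handle y 0.0239 z 0.0481 ang -1.17
row 0.0310 0.0152 0.1446 0.053 n>= 4 q6~2.20
c [0.7069 0.1636] b [0.6784 0.1848] sep 0.0355 yaw -0.640 (y0 -0.640 e 0.245 eb -0.498) rect [46.1 42.5] [15.6 35. ] handle y 0.0052 z 0.0469 ang -0.53
c [0.573  0.3256] b [0.5356 0.3398] sep 0.0401 yaw -0.368 (y0 -0.362 e 0.010 eb -0.022) rect [45.7 43.1] [30.8 30.3] handle y -0.0127 z 0.0587 ang 0.55
```

```bash
python3 drive.py '0.033 0.0147 0.04 0.053 1;0.033 0.0147 0.06 0.053 1;0.033 0.0147 0.1 0.053 1;0.033 0.0147 0.142 0.053 1;0.033 0.0147 0.142 0.053 1;0.033 0.0147 0.142 0.053 1;0.033 0.0147 0.142 0.053 0.3;0.033 0.0147 0.142 0.053 0.3;0.033 0.0147 0.142 0.053 0.3;0.033 0.0147 0.142 0.053 0.3;0.033 0.0147 0.142 0.053 0.3;0.033 0.0147 0.142 0.053 0.3' 60
python3 -c "
from h import *
p,a,s=state();print(p,a)
go(p[0],p[1],.2,a);go(.5113,-.0445,.15,np.radians(-8.5))"
```

```text
t: 11.3
tcp_pos: [0.7097, 0.1624, 0.0431]
tool_rot: [0.979, -0.202, 0.002, -0.0]
force: [-0.7, -2.5, 5.6]
finger_gap: 0.53
gripper_force: 64.6
[0.70965215 0.16235425 0.04313979] -0.4063963991832998
row 0.0000 -0.0000 -0.1569 -0.000 n>= 5 q6~2.20
row -0.1004 0.2684 -0.1069 -0.258 n>= 8 q6~1.63
```

```bash
python3 drive.py '0 0 -0.05 0 0.3;0 0 -0.1 0 0.3;0 0 -0.15 0 0.3;0 0 -0.157 0 0.3;-0.1 0.27 -0.157 -0.258 0.3;-0.1 0.27 -0.157 -0.258 0.3;-0.1 0.27 -0.157 -0.258 0.3;-0.1 0.27 -0.157 -0.258 0.3;-0.1 0.27 -0.157 -0.258 0.3;-0.1 0.27 -0.157 -0.258 0.3;-0.1 0.27 -0.157 -0.258 0.3;-0.1 0.27 -0.157 -0.258 0.3;-0.1 0.27 -0.1 -0.258 0.3;-0.1 0.27 -0.057 -0.258 0.3;-0.1 0.27 -0.057 -0.258 0.3;-0.1 0.27 -0.057 -0.258 0.3;-0.1 0.27 -0.057 -0.258 0.3' 
python3 -c "
from h import *
p,a,s=state();print(p,a);d=snap('wrist','w5')
go(.513,-.0448,.049,np.radians(-8.5))
P=cloud(d);m=(abs(P[...,0]-.492)<.09)&(abs(P[...,1]+.041)<.08)&(P[...,2]>.012)&(P[...,2]<.022);Q=P[m];print(cv2.minAreaRect((Q[:,:2]*1000).astype(np.float32)),len(Q))
U=units(d,p[2]-.043)"
```

```text
t: 13.0
tcp_pos: [0.5117, -0.0457, 0.0993]
tool_rot: [0.997, -0.074, 0.003, 0.001]
force: [-0.1, -0.6, -6.0]
finger_gap: 0.529
gripper_force: 66.5
[ 0.51165766 -0.0456828   0.09925843] -0.1481873876739321
row 0.0010 -0.0012 0.0509 -0.000 n>= 3 q6~1.63
((520.0106201171875, -45.99238204956055), (95.3245620727539, 73.24673461914062), 81.6253890991211) 6606
```

View pics/w5.png

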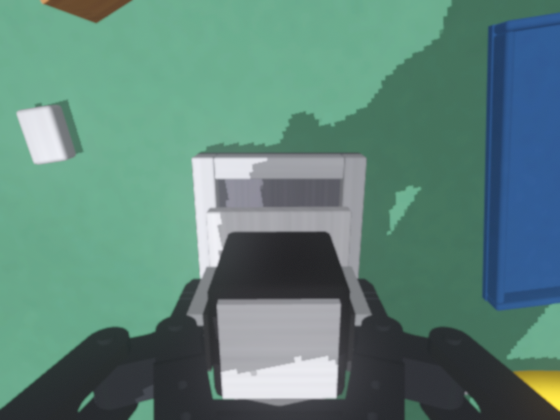

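```bash
python3 drive.py '0.001 -0.001 0.02 0 0.3;0.001 -0.001 0.035 0 0.3;0.001 -0.001 0.042 0 0.3;0.001 -0.001 0.047 0 0.3;0.001 -0.001 0.05 0 0.3;0.001 -0.001 0.05 0 0.3;0.001 -0.001 0.05 0 0.3' 
python3 drive.py '0 0 0 0 1;0 0 0 0 1;0 0 0 0 1;0 0 0 0 1;0 0 -0.05 0 1;0 0 -0.1 0 1;-0.02 0 -0.15 0 1;-0.02 0 -0.18 0 1;-0.02 0 -0.18 0 1;-0.02 0 -0.18 0 1' 
python3 -c "
from h import *
d=snap('wrist','w6');print(state()[:2]);U=units(d,.006)
print(U[0]['org']) if U else None"
```

```text
t: 13.75
tcp_pos: [0.5116, -0.0451, 0.0491]
tool_rot: [0.997, -0.075, 0.002, 0.0]
force: [-1.7, -0.3, 6.2]
finger_gap: 0.531
gripper_force: 68.1
t: 14.75
tcp_pos: [0.4908, -0.0418, 0.2275]
tool_rot: [0.997, -0.075, 0.001, 0.0]
force: [-0.6, -0.8, -1.4]
finger_gap: 0.995
gripper_force: 0.0
(array([ 0.4901162 , -0.04163935,  0.22634015]), np.float64(-0.14919652892917468))
c [ 0.5106 -0.0436] b [ 0.4712 -0.0381] sep 0.0398 yaw -0.132 (y0 -0.140 e 0.017 eb -0.001) rect [45.7 44.4] [29.8 30.7] handle y 0.0242 z 0.0481 ang -1.18
[ 0.49079649 -0.04097452]
```

```bash
python3 drive.py '-0.066 -0.024 0.04 0 0.45;-0.066 -0.024 0.08 0 0.45;-0.066 -0.024 0.12 0 0.45;-0.066 -0.024 0.15 0 0.45;-0.066 -0.024 0.17 0 0.45;-0.066 -0.024 0.17 0 0.45;-0.066 -0.024 0.17 0 0.45;-0.066 -0.024 0.17 0 0;-0.066 -0.024 0.17 0 0;-0.066 -0.024 0.17 0 0;-0.066 -0.024 0.17 0 0;-0.066 -0.024 0.17 0 0' 30
python3 drive.py '0 0.0036 -0.0063 0 0;0 0.0065 -0.009 0 0;0 0.0093 -0.0116 0 0;0 0.013 -0.0135 0 0;0 0.0163 -0.0149 0 0;0 0.02 -0.0158 0 0;0 0.024 -0.0161 0 0;0 0.024 -0.0161 0 0;0 0.024 -0.0161 0 0' 

```

```text
t: 16.0
tcp_pos: [0.4294, -0.0083, 0.0574]
tool_rot: [0.997, -0.075, 0.001, 0.0]
force: [0.3, 2.1, 0.5]
finger_gap: 0.129
gripper_force: 29.4
t: 16.9
tcp_pos: [0.4254, -0.0327, 0.0736]
tool_rot: [0.997, -0.075, 0.0, 0.0]
force: [-0.5, -1.1, 8.6]
finger_gap: 0.127
gripper_force: 30.3
```

```bash
python3 drive.py '0 0 0 0 0.4;0 0 0 0 0.4;0 0 0 0 0.4;0 0 -0.03 0 0.4;0 0 -0.06 0 1;0.028 0 -0.09 0 1;0.028 0 -0.09 0 1;0.028 0 -0.09 0 1;0.028 0 -0.09 0 1' 
python3 - <<'E'
from h import *
p,a,s=state();print(p,a)
d=snap('wrist','w7');U=units(d,.006);u=U[0]
ux=np.array([np.cos(u['yaw']),np.sin(u['yaw'])]);uy=np.array([-ux[1],ux[0]])
# rectified boss-top patch in unit axes, +x up, +y left, 0.1 mm/px
f=lambda x,y: proj(d,np.r_[u['b']+x*ux+y*uy,.076])[0]
src=np.float32([f(.02,.02),f(.02,-.02),f(-.02,-.02),f(-.02,.02)])
M=cv2.getPerspectiveTransform(src,np.float32([[0,0],[400,0],[400,400],[0,400]]))
I=cv2.warpPerspective(d['pixels'][:,:,::-1],M,(400,400));cv2.imwrite('pics/boss7.png',I)
E
```

```text
t: 17.8
tcp_pos: [0.4513, -0.0356, 0.162]
tool_rot: [0.997, -0.075, -0.002, -0.0]
force: [-0.1, -0.3, -1.0]
finger_gap: 0.999
gripper_force: 0.0
[ 0.45132216 -0.03560719  0.162019  ] -0.14918302894216184
c [ 0.5101 -0.0438] b [ 0.4704 -0.0381] sep 0.0401 yaw -0.136 (y0 -0.141 e 0.004 eb 0.006) rect [46.  43.7] [30.  30.9] handle y 0.0006 z 0.0643 ang -0.02
```

View pics/boss7.png

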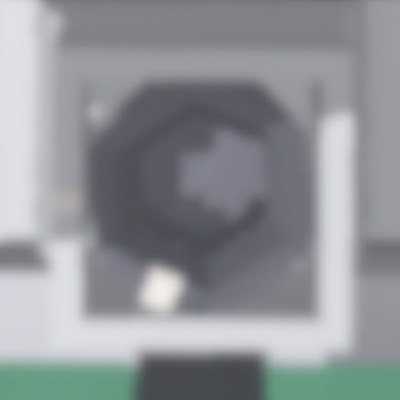

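```bash
python3 drive.py '0.02 -0.01 -0.045 -0.086 1;0.05 -0.02 -0.088 -0.086 1;0.22 -0.083 -0.088 -0.086 1;0.22 -0.083 -0.088 -0.086 1;0.22 -0.083 -0.088 -0.086 1;0.22 -0.083 -0.088 -0.086 1;0.22 -0.083 -0.088 -0.086 1;0.22 -0.083 -0.088 -0.086 1;0.22 -0.083 -0.088 -0.086 1;0.22 -0.083 -0.088 -0.086 1' 
cat >> h.py <<'E'
def markang(d,u,zt=.076):
    "screw angle from the rim's paint mark, unit u"
    ux=np.array([np.cos(u['yaw']),np.sin(u['yaw'])]);uy=np.array([-ux[1],ux[0]]); b=(u['b']+u['c']-.04*ux)/2
    v,w=np.mgrid[:420,:560]; X=ray(d,np.c_[w.ravel(),v.ravel()],zt)[:,:2]-b
    x,y=(X@ux),(X@uy); r=np.hypot(x,y); g=d['pixels'].min(2).ravel()
    m=(r>.006)&(r<.0122)&(abs(x)<.0118)&(abs(y)<.0118); t=.6*g[m].max()+.4*np.median(g[m]); m&=g>t
    k,l,st,ce=cv2.connectedComponentsWithStats(m.reshape(420,560).astype(np.uint8)); j=1+np.argmax(st[1:,4]); s=(l==j).ravel()
    al=np.arctan2(-x[s].mean(),y[s].mean()); print("mark x %.4f y %.4f n %d theta %.3f b"%(x[s].mean(),y[s].mean(),s.sum(),1.6-al),b.round(4)); return 1.6-al,b
def keyblock(d):
    P=cloud(d);hsv=cv2.cvtColor(d["pixels"],cv2.COLOR_RGB2HSV)
    near=(abs(P[...,0]-.685)<.08)&(abs(P[...,1]-.012)<.08)
    for nm,m in [("key",near&(P[...,2]>.085)&(P[...,2]<.1)),("blocktop",near&(abs(P[...,2]-.048)<.004)&(hsv[...,0]<20)&(hsv[...,1]>70))]:
        k,l,st,ce=cv2.connectedComponentsWithStats(m.astype(np.uint8)); Q=P[(l==1+np.argmax(st[1:,4]))]
        r=cv2.minAreaRect((Q[:,:2]*1000).astype(np.float32));print(nm,len(Q),np.round(r[0],1),np.round(r[1],1),round(r[2],1),"z %.4f"%Q[:,2].mean())
E
python3 - <<'E'
from h import *
p,a,s=state();print(p,a)
d=snap('wrist','w8');keyblock(d)
d=load('w7');markang(d,units(d,.006,False)[0])
E
```

```text
t: 18.85
tcp_pos: [0.6813, 0.013, 0.2504]
tool_rot: [0.999, -0.032, -0.001, -0.0]
force: [0.6, 0.1, 0.1]
finger_gap: 1.003
gripper_force: 0.0
[0.68129758 0.01300564 0.25042925] -0.06377961560717504
key 1660 [683.3  13.4] [11.9 83.4] 86.8 z 0.0936
blocktop 2271 [ 6.879e+02 -3.000e-01] [70.  41.1] 19.3 z 0.0478
mark x -0.0092 y 0.0041 n 35 theta 0.448 b [ 0.4704 -0.0382]
```

```bash
python3 drive.py '0.002 0 0.05 -0.008 0.6;0.002 0 0.1 -0.008 0.6;0.002 0 0.14 -0.008 0.6;0.002 0 0.1615 -0.008 0.6;0.002 0 0.1615 -0.008 0.6;0.002 0 0.1615 -0.008 0.6;0.002 0 0.1615 -0.008 0;0.002 0 0.1615 -0.008 0;0.002 0 0.1615 -0.008 0;0.002 0 0.1615 -0.008 0;0.002 0 0.1615 -0.008 0;0.002 0 0.1615 -0.008 0' 80
python3 drive.py '0 0 -0.02 0 0;0 0 -0.05 0 0;0 0 -0.08 0 0;0 0 -0.11 0 0;0 0 -0.11 0 0;0 0 -0.11 0 0'
python3 -c "
from h import *
p,a,s=state();print(p,a)
c=go(.4704,-.0382,.23,.451);print(go(.4704,-.0382,.178,.451,c))"
```

```text
t: 20.1
tcp_pos: [0.686, 0.013, 0.0915]
tool_rot: [1.0, -0.028, 0.002, 0.0]
force: [-1.0, 0.7, 6.5]
finger_gap: 0.127
gripper_force: 78.4
t: 20.7
tcp_pos: [0.6847, 0.0132, 0.1997]
tool_rot: [1.0, -0.028, 0.0, 0.0]
force: [-0.1, 0.9, -1.6]
finger_gap: 0.12
gripper_force: 78.3
[0.68471527 0.01321548 0.1996924 ] -0.055142730193712505
row -0.2112 0.0631 -0.0303 -0.506 n>= 6 q6~1.04
row 0.0000 0.0000 0.0520 -0.000 n>= 3 q6~1.04
(0.4704, -0.0382, 0.178, np.float64(0.4510000000000002))
```

```bash
python3 drive.py '-0.209 0.062 -0.01 -0.516 0;-0.209 0.062 -0.01 -0.516 0;-0.209 0.062 -0.01 -0.516 0;-0.209 0.062 -0.01 -0.516 0;-0.209 0.062 -0.01 -0.516 0;-0.209 0.062 -0.01 -0.516 0;-0.209 0.062 0.011 -0.516 0;-0.209 0.062 0.011 -0.516 0;-0.209 0.062 0.011 -0.516 0;-0.209 0.062 0.011 -0.516 0' 
python3 -c "
from h import *
p,a,s=state();print(p,a)
d=snap('wrist','w9');snap('side','sd9');u=units(d,.006)
cv2.imwrite('pics/w9v.png',cv2.resize(d['pixels'][:,:,::-1],(800,600),interpolation=cv2.INTER_CUBIC))"
```

```text
t: 21.7
tcp_pos: [0.4736, -0.0372, 0.1884]
tool_rot: [0.974, 0.229, 0.0, 0.0]
force: [0.7, -0.9, -1.7]
finger_gap: 0.123
gripper_force: 78.2
[ 0.47360084 -0.03717562  0.18837247] 0.46122687618463326
c [ 0.5101 -0.0438] b [ 0.4705 -0.038 ] sep 0.0400 yaw -0.144 (y0 -0.145 e 0.003 eb -0.003) rect [46.3 44. ] [30.1 30.7] handle y 0.0028 z 0.0641 ang -0.11
```

View pics/w9v.png

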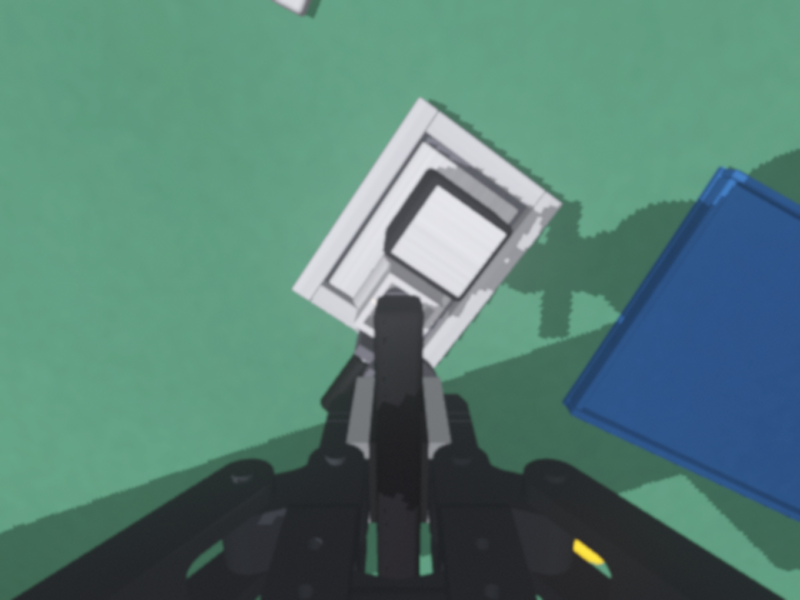

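```bash
python3 - <<'E'
from h import *
d=load('w9');P=cloud(d);a=.461;p=np.array([.4736,-.0372])
tx=np.array([np.cos(a),np.sin(a)]);ty=np.array([np.sin(a),-np.cos(a)])
L=(P[...,:2]-p); X=L@tx;Y=L@ty;Z=P[...,2]
m=(Z>.180)&(Z<.2)&(X>.015)&(X<.06)&(abs(Y)<.02)
k,l,st,ce=cv2.connectedComponentsWithStats(m.astype(np.uint8));m=l==1+np.argmax(st[1:,4])
print("handle: xmax",np.percentile(X[m],[90,98,100]).round(4),"y",Y[m].min().round(4),Y[m].max().round(4),"z",np.median(Z[m]).round(4),m.sum())
for lo in (.02,.025,.03,.035):
    s=m&(X>lo)&(X<lo+.005);print(lo,Y[s].min().round(4),Y[s].max().round(4))
d=load('sd9');P=cloud(d);L=(P[...,:2]-p);Z=P[...,2];r=np.hypot(L[...,0],L[...,1]);vd=(-d["R"].T@d["t"])[:2]-p;vd/=np.linalg.norm(vd);n=np.array([-vd[1],vd[0]])
for zl in(.096,.102,.11,.12,.13):
    m=(r<.03)&(Z>zl)&(Z<zl+.006); print("blade",zl,m.sum(), (P[m][:,:2].mean(0)).round(4) if m.any() else 0, "lateral %s"%np.round([np.min(L[m]@n),np.max(L[m]@n)],4) if m.any() else 0,"front",np.round((L[m]@vd).max(),4) if m.any() else 0)
print("n",n.round(3))
E
```

```text
handle: xmax [0.0386 0.0391 0.0395] y -0.0067 0.0054 z 0.1905 2486
0.02 -0.0064 0.0053
0.025 -0.0064 0.0051
0.03 -0.0067 0.0051
0.035 -0.0066 0.0054
blade 0.096 8 [ 0.4675 -0.0346] lateral [0.     0.0101] front 0.0063
blade 0.102 14 [ 0.4673 -0.0336] lateral [-0.0004  0.0099] front 0.0074
blade 0.11 20 [ 0.4681 -0.0344] lateral [-0.0015  0.0109] front 0.0082
blade 0.12 19 [ 0.4673 -0.0339] lateral [-0.0003  0.0101] front 0.0079
blade 0.13 14 [ 0.468  -0.0343] lateral [-0.0012  0.0106] front 0.0085
n [-0.929 -0.371]
```

```bash
python3 drive.py '0 0 0.015 0 0;0 0 0.022 0 0;0 0 0.026 0 0;0 0 0.028 0 0;0 0 0.028 0 0'; python3 drive.py '0 0 0.003 0 0;0 0 0.005 0 0;0 0 0.007 0 0;0 0 0.007 0 0'
```

```text
t: 22.3
tcp_pos: [0.4729, -0.0373, 0.1604]
tool_rot: [0.974, 0.228, -0.0, -0.0]
force: [0.0, 0.3, -0.8]
finger_gap: 0.127
gripper_force: 78.4
t: 22.7
tcp_pos: [0.4728, -0.0371, 0.1532]
tool_rot: [0.974, 0.228, 0.0, -0.0]
force: [0.6, 0.7, -1.7]
finger_gap: 0.122
gripper_force: 78.4
```

```bash
python3 drive.py '0 0.0003 0 0.1 0;0 0.0005 0 0.2 0;-0.0001 0.0008 0 0.3 0;-0.0002 0.001 0 0.4 0;-0.0003 0.0013 0 0.5 0;-0.0005 0.0015 0 0.6 0;-0.0006 0.0017 0 0.7 0;-0.0008 0.0019 0 0.8 0;-0.001 0.0021 0 0.9 0;-0.0012 0.0023 0 1.0 0;-0.0015 0.0024 0 1.1 0;-0.0016 0.0025 0 1.15 0;-0.0016 0.0025 0 1.15 0'
python3 -c "
from h import *
p,a,s=state();print(p,a,s['ft_torque'].round(3),s['tau'][5].round(3))"
python3 drive.py '0 0.0001 0 0.04 0;0 0.0001 0 0.08 0;0 0.0001 0 0.08 0'
python3 -c "
from h import *
p,a,s=state();print(p,a,s['ft_torque'].round(3),s['tau'][5].round(3))"
```

```text
t: 24.0
tcp_pos: [0.4732, -0.0409, 0.1535]
tool_rot: [0.941, -0.337, 0.001, 0.0]
force: [0.4, -1.9, -2.1]
finger_gap: 0.125
gripper_force: 78.4
[ 0.47316722 -0.04091059  0.15350467] -0.6885094165065837 [-0.349 -0.277  0.084] 0.211
t: 24.3
tcp_pos: [0.4729, -0.0408, 0.1535]
tool_rot: [0.927, -0.374, 0.001, 0.0]
force: [0.5, -1.9, -2.9]
finger_gap: 0.121
gripper_force: 78.4
[ 0.47293074 -0.0407904   0.15351525] -0.7676306418530195 [-0.349 -0.186  0.004] 0.173
```

```bash
for i in 1; do python3 drive.py '0 0.0001 0 0.05 0;0 0.0001 0 0.05 0' | grep -E "force|rot"; done; python3 -c "
from h import *
p,a,s=state();print(p,a,s['ft_torque'].round(3),s['force'].round(2),s['tau'][5].round(3))"
python3 drive.py '0 0.0001 0 0.05 0;0 0.0001 0 0.05 0' | grep -E "force|rot";  python3 -c "
from h import *
p,a,s=state();print(p,a,s['ft_torque'].round(3),s['force'].round(2),s['tau'][5].round(3))"
```

```text
tool_rot: [0.918, -0.397, 0.001, 0.0]
force: [1.9, -1.0, -2.3]
gripper_force: 78.4
[ 0.47272861 -0.04071902  0.15349582] -0.8174997251362259 [-0.373 -0.242 -0.013] [ 1.89 -1.02 -2.3 ] 0.195
tool_rot: [0.907, -0.42, 0.0, 0.0]
force: [0.1, -1.9, -1.9]
gripper_force: 78.4
[ 0.47253985 -0.04065659  0.15350321] -0.8672926258208167 [-0.43  -0.263  0.034] [ 0.14 -1.9  -1.92] 0.195
```

```bash
cat >> h.py <<'E'
def inhand(d,p,a):
    P=cloud(d);tx=np.array([np.cos(a),np.sin(a)]);ty=np.array([np.sin(a),-np.cos(a)])
    L=P[...,:2]-p[:2]; X=L@tx;Y=L@ty;Z=P[...,2]-p[2]
    m=(Z>-.008)&(Z<.012)&(X>.015)&(X<.06)&(abs(Y)<.03)
    k,l,st,ce=cv2.connectedComponentsWithStats(m.astype(np.uint8));m=l==1+np.argmax(st[1:,4])
    r=cv2.fitLine(np.c_[X[m],Y[m]].astype(np.float32),cv2.DIST_L2,0,.01,.01).ravel()
    e=[(Y[m&(X>lo)&(X<lo+.005)].min()+Y[m&(X>lo)&(X<lo+.005)].max())/2 for lo in(.018,.032)]
    print("handle end x %.4f mid y %s slope(turn) %.3f z %.4f"%(np.percentile(X[m],98),np.round(e,4),(e[1]-e[0])/.014,np.median(Z[m])))
E
python3 -c "
from h import *
p,a,s=state();print(p,a)
d=snap('wrist','w10');inhand(d,p,a);u=units(d,.006)
d=load('w9');inhand(d,np.array([.4736,-.0372,.1884]),.461)
d=snap('side','sd10');I=d['pixels'][:,:,::-1][140:300,230:440];cv2.imwrite('pics/sd10v.png',cv2.resize(I,(788,600),interpolation=cv2.INTER_CUBIC))"
```

```text
[ 0.47253985 -0.04065659  0.15350321] -0.8672926258208167
handle end x 0.0378 mid y [-0.0012 -0.0012] slope(turn) -0.001 z 0.0023
c [ 0.5096 -0.0439] b [ 0.4631 -0.0455] sep 0.0465 yaw 0.034 (y0 0.034 e -0.197 eb -0.206) rect [46.5 44. ] [11.8 19.3] handle y 0.0151 z 0.0642 ang -0.52
handle end x 0.0391 mid y [-0.0006 -0.0006] slope(turn) -0.003 z 0.0021
```

View pics/sd10v.png

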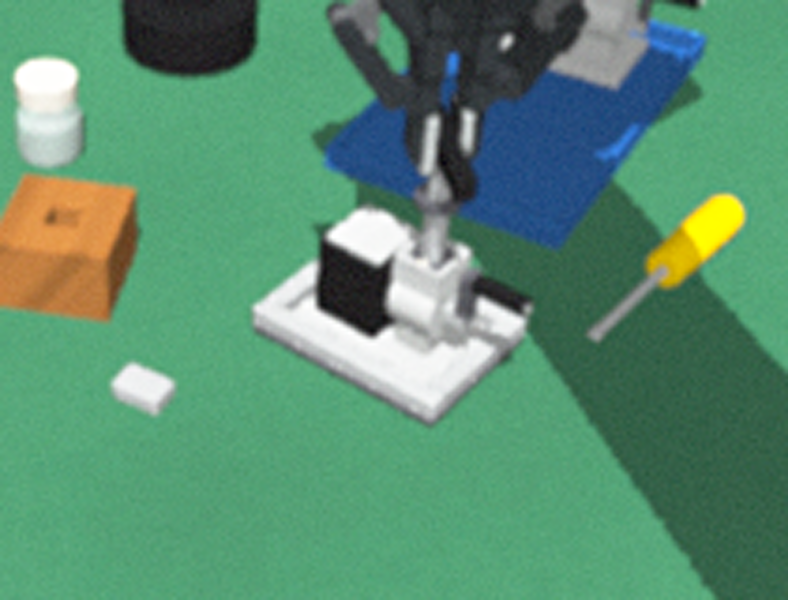

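```bash
python3 drive.py '0 0.0001 0 0.04 0;0 0.0001 0 0.04 0' | grep -E "rot";  python3 -c "
from h import *
p,a,s=state();print(p,a,s['ft_torque'].round(3),s['force'].round(2),s['tau'][5].round(3))"
python3 drive.py '0 0.0001 0 0.04 0;0 0.0001 0 0.04 0' | grep -E "rot";  python3 -c "
from h import *
p,a,s=state();print(p,a,s['ft_torque'].round(3),s['force'].round(2),s['tau'][5].round(3))"
```

```text
tool_rot: [0.899, -0.438, 0.0, 0.0]
[ 0.47238944 -0.04061127  0.15351368] -0.9078347025862846 [-0.411 -0.275  0.027] [ 2.29 -2.08 -2.34] 0.165
tool_rot: [0.89, -0.456, 0.0, 0.0]
[ 0.47225491 -0.04064051  0.15348314] -0.94760057611793 [-0.426 -0.227  0.017] [ 0.39 -1.97 -1.04] 0.165
```

```bash
cat > meas.py <<'E'
from h import *
p,a,s=state(); print("a",a.round(3),"tz",s['ft_torque'][2].round(3)); d=snap('wrist','wm');inhand(d,p,a)
P=cloud(d);z=P[...,2]
m=(abs(P[...,0]-.51)<.04)&(abs(P[...,1]+.044)<.04)&(z>.062)&(z<.0695)
k,l,st,ce=cv2.connectedComponentsWithStats(m.astype(np.uint8));m=l==1+np.argmax(st[1:,4])
r=cv2.minAreaRect((P[m][:,:2]*1000).astype(np.float32));print(r, "yaw %.3f"%np.radians(r[2] if r[2]<45 else r[2]-90))
E
python3 meas.py; python3 drive.py '0 0 0 0.05 0;0 0 0 0.1 0;0 0 0 0.1 0' | grep rot; python3 meas.py
```

```text
a -0.948 tz 0.017
handle end x 0.0376 mid y [-0.0012 -0.0012] slope(turn) -0.001 z 0.0023
((509.4115905761719, -43.95847702026367), (46.28774642944336, 44.07668685913086), 80.0641860961914) yaw -0.173
tool_rot: [0.866, -0.5, -0.0, 0.0]
a -1.048 tz 0.023
handle end x 0.0375 mid y [-0.0011 -0.0012] slope(turn) -0.005 z 0.0022
((509.18389892578125, -44.213890075683594), (46.0296745300293, 44.011348724365234), 79.11738586425781) yaw -0.190
```

```bash
python3 drive.py '0 0 0 0.05 0;0 0 0 0.1 0;0 0 0 0.1 0' | grep rot; python3 meas.py;  python3 drive.py '0 0 0 0.05 0;0 0 0 0.08 0;0 0 0 0.08 0' | grep rot; python3 meas.py
```

```text
tool_rot: [0.84, -0.543, -0.0, 0.0]
a -1.147 tz 0.133
handle end x 0.0374 mid y [-0.0011 -0.0011] slope(turn) -0.003 z 0.0022
((509.0352783203125, -44.47749710083008), (45.75115203857422, 44.090946197509766), 78.6451416015625) yaw -0.198
tool_rot: [0.817, -0.576, -0.0, 0.0]
a -1.228 tz 0.111
handle end x 0.0373 mid y [-0.001  -0.0011] slope(turn) -0.004 z 0.0022
((509.0647888183594, -44.404605865478516), (45.930328369140625, 44.09042739868164), 78.60655212402344) yaw -0.199
```

```bash
python3 drive.py '0 0 0 -0.1 0;0 0 0 -0.2 0;0 0 0 -0.2 0;0 0 -0.01 -0.2 0;0 0 -0.02 -0.2 0;0 0 -0.04 -0.2 0;0 0 -0.06 -0.2 0;0 0 -0.06 -0.2 0'; python3 meas.py; python3 drive.py '-0.08 0.05 0.0 -0.2 0;-0.08 0.05 0.0 -0.4 0;-0.08 0.05 0.0 -0.4 0;-0.08 0.05 0 -0.4 0';python3 - <<'E'
from h import *
p,a,s=state();print(p,a);d=snap('wrist','w11');U=units(d,.006)
cv2.imwrite('pics/w11v.png',cv2.resize(d['pixels'][:,:,::-1],(800,600),interpolation=cv2.INTER_CUBIC))
if U:markang(d,U[0])
E
```

```text
t: 27.1
tcp_pos: [0.4728, -0.0405, 0.2155]
tool_rot: [0.87, -0.492, 0.002, -0.001]
force: [1.5, -0.1, -8.8]
finger_gap: 0.119
gripper_force: 79.0
a -1.03 tz 0.021
handle end x 0.0375 mid y [-0.0011 -0.0012] slope(turn) -0.002 z 0.0023
((488.6357116699219, -67.28782653808594), (9.671961784362793, 38.36677169799805), 80.06417083740234) yaw -0.173
t: 27.55
tcp_pos: [0.3869, 0.0029, 0.2135]
tool_rot: [0.951, -0.309, -0.0, -0.0]
force: [1.2, -0.7, -1.0]
finger_gap: 0.12
gripper_force: 80.0
[0.38692943 0.0028912  0.21346831] -0.6291274704874235
```

View pics/w11v.png

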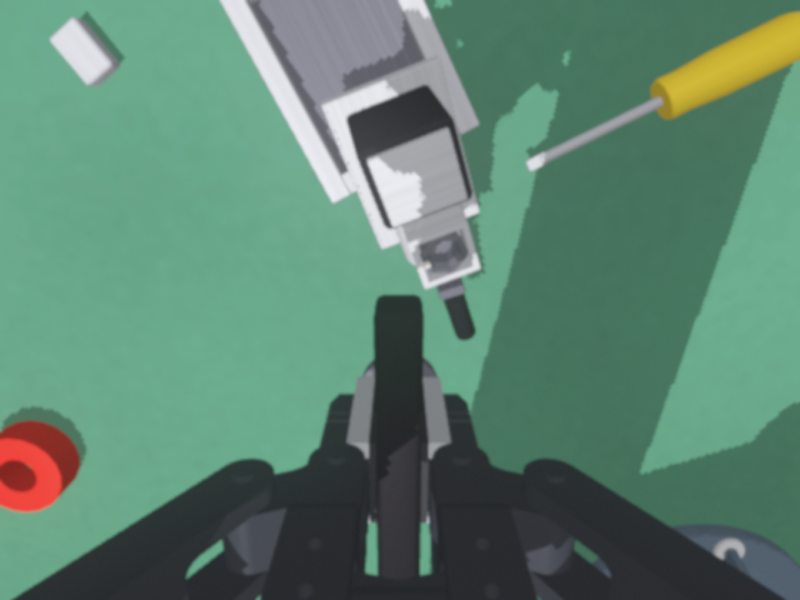

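```bash
python3 drive.py '0.237 -0.185 0 -0.629 0;0.237 -0.185 0 -0.629 0;0.237 -0.185 0 -0.629 0;0.237 -0.185 0 -0.629 0;0.237 -0.185 0 -0.629 0;0.237 -0.185 0 -0.629 0;0.237 -0.185 0 -0.629 0;0.237 -0.185 0 -0.629 0;0.237 -0.185 0 -0.629 0;0.237 -0.185 0.04 -0.629 0;0.237 -0.185 0.048 -0.629 0;0.237 -0.185 0.048 -0.629 0'; python3 - <<'E'
from h import *
p,a,s=state();print(p,a);d=snap('wrist','w12');inhand(d,p,a);snap('side','sd12')
P=cloud(d);hsv=cv2.cvtColor(d["pixels"],cv2.COLOR_RGB2HSV)
m=(abs(P[...,0]-.685)<.08)&(abs(P[...,1]-.012)<.08)&(abs(P[...,2]-.048)<.004)&(hsv[...,0]<20)&(hsv[...,1]>70)
Q=P[m];print("block",cv2.minAreaRect((Q[:,:2]*1000).astype(np.float32)),len(Q))
d=load('sd12');P=cloud(d);hsv=cv2.cvtColor(d["pixels"],cv2.COLOR_RGB2HSV)
m=(abs(P[...,0]-.685)<.08)&(abs(P[...,1]-.012)<.08)&(abs(P[...,2]-.048)<.004)&(hsv[...,0]<20)&(hsv[...,1]>70)
Q=P[m];print("block side",cv2.minAreaRect((Q[:,:2]*1000).astype(np.float32)),len(Q))
I=d['pixels'][:,:,::-1];print(proj(d,[.683,.013,.06]),proj(d,[.45,-.04,.04]))
cv2.imwrite('pics/sd12v.png',cv2.resize(I[120:315,180:440],(800,600),interpolation=cv2.INTER_CUBIC))
E
```

```text
t: 28.8
tcp_pos: [0.6858, 0.0125, 0.1636]
tool_rot: [1.0, -0.0, -0.003, -0.0]
force: [-0.9, -0.0, -2.5]
finger_gap: 0.127
gripper_force: 80.0
[0.68584675 0.01248828 0.16359945] -0.0008956329614614165
handle end x 0.0387 mid y [-0.001 -0.001] slope(turn) -0.001 z 0.0019
block ((682.666259765625, 13.25870132446289), (70.54145812988281, 69.9625015258789), 19.672706604003906) 7986
block side ((680.344482421875, 13.73385238647461), (70.35722351074219, 73.5974349975586), 21.028657913208008) 595
[[245.80742794 192.12213287]] [[352.25156099 222.54292062]]
```

View pics/sd12v.png

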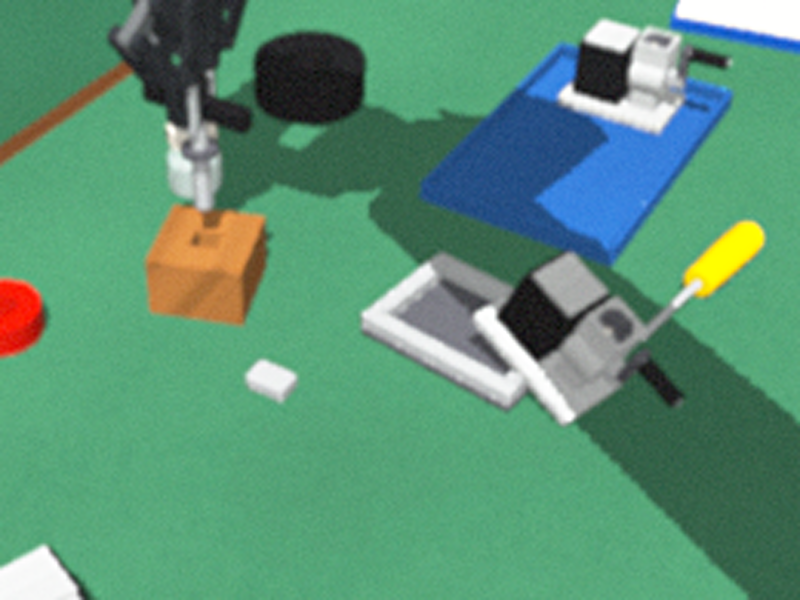

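```bash
python3 drive.py '0 0 0 0 0;0 0 0 0 0';python3 - <<'E'
from h import *
p,a,s=state();print(p,a);d=snap('wrist','w12');inhand(d,p,a)
P=cloud(d);hsv=cv2.cvtColor(d["pixels"],cv2.COLOR_RGB2HSV)
m=(abs(P[...,0]-.685)<.08)&(abs(P[...,1]-.012)<.08)&(abs(P[...,2]-.048)<.004)&(hsv[...,0]<20)&(hsv[...,1]>70)
Q=P[m];print("block",cv2.minAreaRect((Q[:,:2]*1000).astype(np.float32)),len(Q))
# tilted unit
d=snap('scene','s12');P=cloud(d);px=d['pixels']
m=(P[...,0]>.33)&(P[...,0]<.56)&(abs(P[...,1]+.04)<.09)&(P[...,2]>.022)
Q=P[m];L=(Q-Q.mean(0));print(len(Q),Q.min(0).round(3),Q.max(0).round(3))
from collections import Counter
g=px[m].min(1)
for zz in np.arange(.02,.1,.01):
    s=(Q[:,2]>zz)&(Q[:,2]<zz+.01); 
    if s.sum()>5: print(zz.round(2),s.sum(),np.round(Q[s].mean(0),3),g[s].mean().round())
E
```

```text
t: 29.1
tcp_pos: [0.6893, 0.0122, 0.1671]
tool_rot: [1.0, -0.0, 0.001, 0.0]
force: [0.1, -0.3, -2.3]
finger_gap: 0.125
gripper_force: 80.0
[0.68928612 0.01220165 0.16712371] -0.00027423398685837337
handle end x 0.0387 mid y [-0.001  -0.0011] slope(turn) -0.004 z 0.0021
block ((682.5493774414062, 13.249530792236328), (70.87033081054688, 70.14974975585938), 19.514942169189453) 7438
1496 [ 0.335 -0.075  0.022] [0.56 0.05 0.6 ]
0.02 49 [ 0.432 -0.012  0.026] 164.0
0.03 134 [ 0.454 -0.03   0.037] 137.0
0.04 143 [ 0.435 -0.023  0.045] 89.0
0.05 155 [ 0.414 -0.019  0.055] 55.0
0.06 161 [ 0.414 -0.024  0.065] 74.0
0.07 184 [ 0.421 -0.027  0.075] 85.0
0.08 125 [ 0.437 -0.036  0.084] 98.0
```

```bash
python3 drive.py '-0.0034 0 0.01 0 0;-0.0034 0 0.03 0 0;-0.0034 0 0.05 0 0;-0.0034 0 0.068 0 0;-0.0034 0 0.0745 0 0;-0.0034 0 0.0745 0 0;-0.0034 0 0.0745 0 0.4;-0.0034 0 0.0745 0 0.4;-0.0034 0 0.0745 0 0.4;-0.0034 0 0.0745 0 0.4'; python3 drive.py '0 0 -0.05 0 0.6;0 0 -0.1 0 0.6;0 0 -0.15 0 1;0 0 -0.17 0 1;-0.1 0 -0.17 0 1;-0.19 0.03 -0.17 0 1;-0.19 0.03 -0.17 0 1;-0.19 0.03 -0.17 0 1;-0.19 0.03 -0.17 0 1;-0.19 0.03 -0.17 0 1'; python3 - <<'E'
from h import *
p,a,s=state();print(p,a);d=snap('wrist','w13')
cv2.imwrite('pics/w13v.png',cv2.resize(d['pixels'][:,:,::-1],(800,600),interpolation=cv2.INTER_CUBIC))
d=snap('scene','s13');keyblock(d)
E
```

```text
t: 30.2
tcp_pos: [0.6852, 0.0123, 0.0908]
tool_rot: [1.0, -0.0, 0.0, 0.0]
force: [0.6, -0.4, 0.4]
finger_gap: 0.401
gripper_force: 0.0
t: 31.2
tcp_pos: [0.4947, -0.0178, 0.2614]
tool_rot: [1.0, -0.001, 0.001, 0.0]
force: [1.6, -1.3, 0.3]
finger_gap: 1.004
gripper_force: 0.0
[ 0.49474294 -0.01782932  0.26141099] -0.0011374716129685335
key 183 [679.4  14.4] [83.6 14.3] 0.9 z 0.0903
blocktop 347 [681.6  14.2] [72.2 70.2] 19.6 z 0.0458
```

View pics/w13v.png

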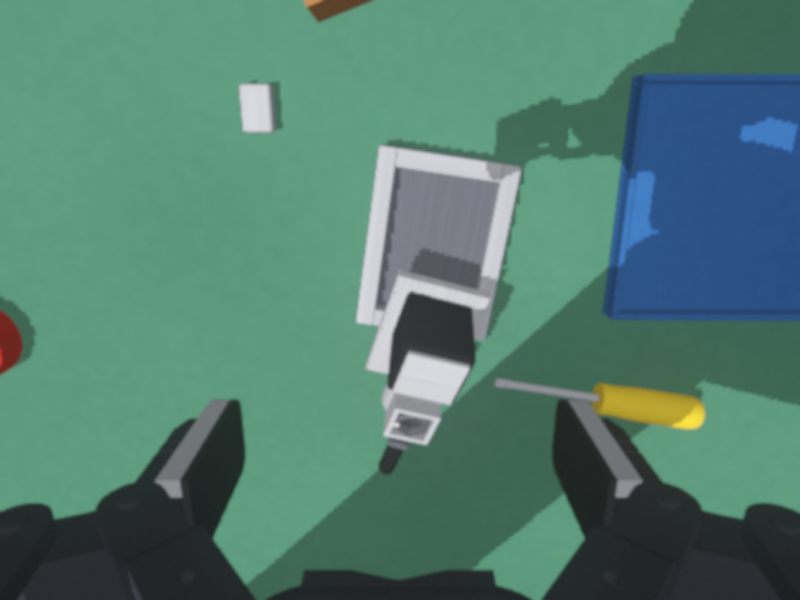

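```bash
python3 - <<'E'
from h import *
d=load('w13');P=cloud(d);g=d['pixels'].min(2)
def comp(seed,thr):
    m=(g>thr).astype(np.uint8);k,l,st,ce=cv2.connectedComponentsWithStats(m);return l==l[seed[1],seed[0]]
# housing top : plane fit around seed
v,u=np.mgrid[:420,:560]
for nm,s,rad in[("top",(303,264),10)]:
    m=(np.hypot(u-s[0],v-s[1])<rad);Q=P[m];c=np.median(Q,0);n=np.linalg.svd(Q-Q.mean(0))[2][2];n*=np.sign(n[2])
    for _ in range(2):
        dist=np.abs((P-c)@n); mm=(dist<.0015)&(np.hypot(P[...,0]-c[0],P[...,1]-c[1])<.045)
        k,l,st,ce=cv2.connectedComponentsWithStats(mm.astype(np.uint8)); mm=l==l[s[1],s[0]]; Q=P[mm]; c=Q.mean(0); n=np.linalg.svd(Q-c)[2][2]; n*=np.sign(n[2])
    e=np.cross(n,[0,0,1]);e/=np.linalg.norm(e);f=np.cross(e,n)
    r=cv2.minAreaRect((np.c_[(Q-c)@e,(Q-c)@f]*1000).astype(np.float32));cc=c+e*r[0][0]/1000+f*r[0][1]/1000
    print(nm,len(Q),"centre",cc.round(4),"n",n.round(3),"tilt",np.arccos(n[2]).round(3),"rect",r)
    # unit x axis : rect direction
    for ang in(np.radians(r[2]),np.radians(r[2])+np.pi/2):
        x=np.cos(ang)*e+np.sin(ang)*f; print(" axis",x.round(3),"yaw",np.arctan2(x[1],x[0]).round(3))
E
```

```text
top 225 centre [ 0.4269 -0.0331  0.082 ] n [-0.742  0.015  0.67 ] tilt 0.836 rect ((1.7709388732910156, -2.1585750579833984), (16.44808006286621, 51.62114715576172), 76.31937408447266)
 axis [0.656 0.223 0.721] yaw 0.328
 axis [ 0.138 -0.975  0.176] yaw -1.43
```

```bash
python3 - <<'E'
from h import *
d=load('w13');P=cloud(d);g=d['pixels'].min(2)
for t in np.linspace(0,1,26):
    u=int(round(312+t*(272-312)));v=int(round(190+t*(324-190)));print((u,v),P[v,u].round(3),g[v,u])
print("foot far corners",P[193,281].round(3),P[208,340].round(3), "left",P[258,261].round(3))
for u in range(270,335,6): print(u,P[262,u].round(3),g[262,u])
E
```

```text
(312, 190) [ 0.475 -0.051  0.006] 86
(310, 195) [ 0.469 -0.05   0.006] 94
(309, 201) [ 0.474 -0.045  0.044] 200
(307, 206) [ 0.469 -0.044  0.042] 213
(306, 211) [ 0.465 -0.043  0.046] 51
(304, 217) [ 0.462 -0.04   0.055] 48
(302, 222) [ 0.459 -0.038  0.062] 48
(301, 228) [ 0.457 -0.037  0.07 ] 49
(299, 233) [ 0.455 -0.035  0.076] 50
(298, 238) [ 0.452 -0.034  0.082] 50
(296, 244) [ 0.45  -0.032  0.089] 57
(294, 249) [ 0.446 -0.03   0.091] 180
(293, 254) [ 0.44  -0.029  0.089] 216
(291, 260) [ 0.433 -0.028  0.086] 216
(290, 265) [ 0.427 -0.027  0.084] 211
(288, 270) [ 0.421 -0.025  0.081] 212
(286, 276) [ 0.414 -0.023  0.078] 196
(285, 281) [ 0.407 -0.023  0.075] 140
(283, 286) [ 0.404 -0.021  0.08 ] 157
(282, 292) [ 0.396 -0.02   0.076] 122
(280, 297) [ 0.387 -0.018  0.069] 115
(278, 303) [ 0.381 -0.016  0.07 ] 146
(277, 308) [ 0.371 -0.015  0.064] 101
(275, 313) [ 0.365 -0.013  0.062] 78
(274, 319) [ 0.357 -0.012  0.061] 49
(272, 324) [ 0.348 -0.01   0.056] 48
foot far corners [ 0.482 -0.019  0.045] [ 0.466 -0.075  0.04 ] left [0.399 0.002 0.01 ]
270 [ 0.39  -0.007  0.001] 117
276 [ 0.428 -0.015  0.079] 59
282 [ 0.431 -0.02   0.085] 213
288 [ 0.431 -0.025  0.084] 216
294 [ 0.43  -0.03   0.084] 216
300 [ 0.431 -0.035  0.085] 216
306 [ 0.431 -0.041  0.085] 215
312 [ 0.431 -0.046  0.085] 214
318 [ 0.431 -0.051  0.086] 216
324 [ 0.432 -0.056  0.087] 213
330 [ 0.39  -0.074  0.001] 97
```

```bash
python3 drive.py '-0.058 0.022 0.05 0.15 0.9;-0.058 0.022 0.08 0.29 0.9;-0.058 0.022 0.12 0.29 0.9;-0.058 0.022 0.16 0.29 0.9;-0.058 0.022 0.185 0.29 0.9;-0.058 0.022 0.196 0.29 0.9;-0.058 0.022 0.196 0.29 0.9;-0.058 0.022 0.196 0.29 0.3;-0.058 0.022 0.196 0.29 0.3;-0.058 0.022 0.196 0.29 0.3;-0.058 0.022 0.196 0.29 0.3;-0.058 0.022 0.196 0.29 0.3' 60;  python3 drive.py '0 0 -0.02 0 0.3;0 0 -0.05 0 0.3;0 0 -0.08 0 0.3;0 0 -0.11 0 0.3;0 0 -0.11 0 0.3;0 0 -0.11 0 0.3'
python3 - <<'E'
from h import *
p,a,s=state();print(p,a);snap('side','sd14');d=snap('scene','s14');
d=snap('wrist','w14')
cv2.imwrite('pics/w14v.png',np.hstack([d['pixels'][200:,150:410,::-1],load('sd14')['pixels'][120:340,300:560,::-1]]))
go(.54,-.215,.17,0)
E
```

```text
t: 32.5
tcp_pos: [0.4378, -0.0398, 0.0661]
tool_rot: [0.989, -0.145, 0.001, 0.0]
force: [-0.7, 1.0, 7.1]
finger_gap: 0.538
gripper_force: 63.0
t: 33.1
tcp_pos: [0.4367, -0.0395, 0.1748]
tool_rot: [0.989, -0.145, 0.0, 0.0]
force: [-0.6, -0.2, -6.6]
finger_gap: 0.534
gripper_force: 64.3
[ 0.4367126  -0.03948487  0.17477373] -0.2901608872974256
row 0.1502 0.1386 0.0034 -0.290 n>= 6 q6~1.19
```

View pics/w14v.png

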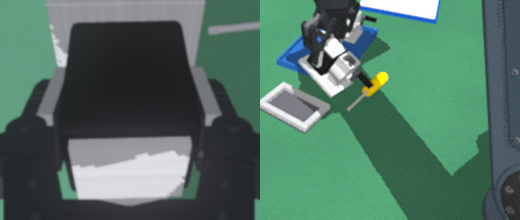

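```bash
python3 drive.py '0.15 0.139 0 -0.29 0.3;0.15 0.139 0 -0.29 0.3;0.15 0.139 0 -0.29 0.3;0.15 0.139 0 -0.29 0.3;0.15 0.139 0 -0.29 0.3;0.15 0.139 0 -0.29 0.3;0.15 0.139 0.05 -0.29 0.3;0.15 0.139 0.09 -0.29 0.3;0.15 0.139 0.1 -0.29 0.3;0.15 0.139 0.1 -0.29 0.3;0.15 0.139 0.1 -0.29 0.3'; python3 drive.py '0 0 0 0 0.3;0 0 0 0 0.3;0 0 0.005 0 0.3;0 0 0.01 0 0.3;0 0 0.015 0 0.3;0 0 0.02 0 0.3;0 0 0.02 0 0.3' 20
```

```text
t: 34.35
tcp_pos: [0.5416, -0.2156, 0.0757]
tool_rot: [1.0, 0.0, 0.001, 0.0]
force: [-0.6, -0.2, -5.9]
finger_gap: 0.532
gripper_force: 66.3
t: 35.05
tcp_pos: [0.55, -0.2178, 0.0605]
tool_rot: [1.0, -0.002, 0.01, 0.003]
force: [12.4, 7.5, 14.8]
finger_gap: 0.531
gripper_force: 70.4
```

```bash
python3 drive.py '-0.004 0 0 0 0.6;-0.004 0 0 0 0.6;-0.004 0 0 0 0.6;-0.004 0 0 0 0.7;-0.004 0 0 0 0.7;-0.004 0 -0.05 0 0.75;-0.004 0 -0.1 0 0.75;-0.004 0 -0.15 0 0.75;-0.004 0 -0.2 0 1;-0.004 0 -0.22 0 1;-0.004 0 -0.22 0 1;-0.004 0 -0.22 0 1'; python3 - <<'E'
from h import *
p,a,s=state();print(p,a);d=snap('wrist','w15')
for u in units(d,.005): markang(d,u,.075)
cv2.imwrite('pics/w15v.png',cv2.resize(d['pixels'][:,:,::-1],(800,600),interpolation=cv2.INTER_CUBIC))
d=snap('scene','s15');units(d,box=(.25,.8,0,.45))
E
```

```text
t: 36.25
tcp_pos: [0.5365, -0.2155, 0.2744]
tool_rot: [1.0, -0.0, -0.0, -0.0]
force: [-0.2, 0.1, 0.5]
finger_gap: 1.002
gripper_force: 0.0
[ 0.53645865 -0.21546957  0.27435586] -0.0003532437480959492
c [ 0.5565 -0.2178] b [ 0.5166 -0.217 ] sep 0.0399 yaw -0.012 (y0 -0.021 e 0.005 eb 0.013) rect [45.5 44.2] [29.6 30.7] handle y 0.0029 z 0.0643 ang -0.11
c [ 0.5396 -0.3884] b [ 0.4997 -0.3887] sep 0.0399 yaw -0.004 (y0 0.007 e -0.011 eb -0.011) rect [46.4 44.1] [31.6 30.6] handle y 0.0006 z 0.0640 ang -0.02
mark x -0.0013 y 0.0103 n 15 theta 1.476 b [ 0.5166 -0.2172]
mark x -0.0006 y 0.0104 n 15 theta 1.539 b [ 0.4997 -0.3885]
c [0.5728 0.3256] b [0.5355 0.3398] sep 0.0400 yaw -0.398 (y0 -0.366 e -0.032 eb -0.033) rect [45.7 43.5] [30.2 31.1] handle y -0.0153 z 0.0592 ang 0.62
```

View pics/w15v.png

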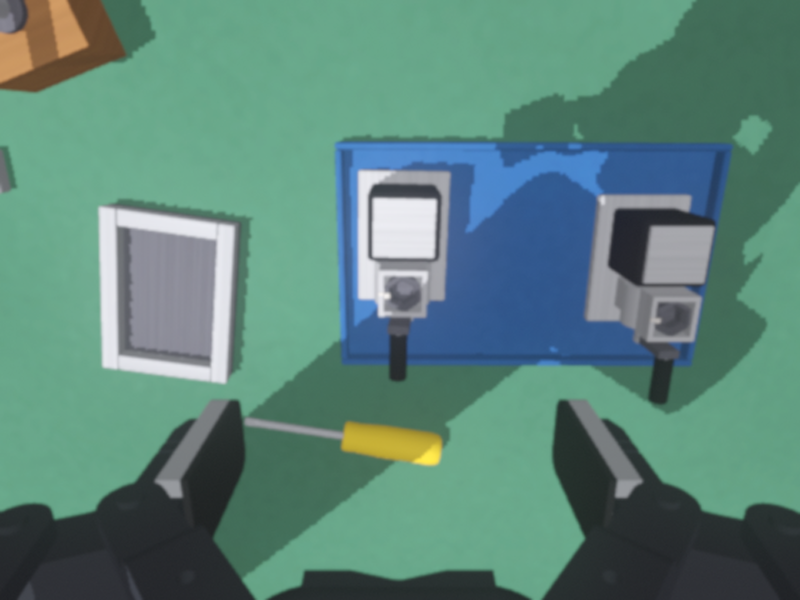

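```bash
python3 drive.py '0.024 -0.535 0 0.375 1;0.024 -0.535 0 0.375 1;0.024 -0.535 0 0.375 1;0.024 -0.535 0 0.375 1;0.024 -0.535 0 0.375 1;0.024 -0.535 0 0.375 1;0.024 -0.535 0 0.375 1;0.024 -0.535 0 0.375 1;0.024 -0.535 0 0.375 1;0.024 -0.535 0 0.375 1;0.024 -0.535 0 0.375 1;0.024 -0.535 0 0.375 1;0.024 -0.535 0 0.375 1;0.024 -0.535 0.05 0.375 1;0.024 -0.535 0.07 0.375 1;0.024 -0.535 0.07 0.375 1;0.024 -0.535 0.07 0.375 1'; python3 - <<'E'
from h import *
p,a,s=state();print(p,a);d=snap('wrist','w16')
for u in units(d): markang(d,u,.07); go(*u['c'],.041,u['yaw'])
E
```

```text
t: 38.05
tcp_pos: [0.5614, 0.3177, 0.2045]
tool_rot: [0.982, -0.187, -0.001, 0.0]
force: [-0.3, -0.2, 1.1]
finger_gap: 0.995
gripper_force: 0.0
[0.56144733 0.31774708 0.20452621] -0.3771063722373248
c [0.5744 0.3249] b [0.5366 0.3397] sep 0.0405 yaw -0.377 (y0 -0.373 e -0.008 eb 0.001) rect [46.1 43.4] [30.  31.2] handle y -0.0146 z 0.0596 ang 0.60
mark x -0.0088 y 0.0052 n 21 theta 0.560 b [0.5369 0.3397]
row 0.0089 -0.0107 0.1648 -0.000 n>= 5 q6~2.46
```

```bash
python3 drive.py '0.01 -0.009 0.05 0 1;0.01 -0.009 0.1 0 1;0.01 -0.009 0.14 0 1;0.01 -0.009 0.163 0 1;0.01 -0.009 0.163 0 1;0.01 -0.009 0.163 0 1;0.01 -0.009 0.163 0 0.3;0.01 -0.009 0.163 0 0.3;0.01 -0.009 0.163 0 0.3;0.01 -0.009 0.163 0 0.3;0.01 -0.009 0.163 0 0.3;0.01 -0.009 0.163 0 0.3' 60; python3 drive.py '0 0 -0.05 0 0.3;0 0 -0.1 0 0.3;0 0 -0.15 0 0.3;0 0 -0.157 0 0.3;0 0 -0.157 0 0.3'; python3 -c "
from h import *
go(.513,-.0448,.1,-.148)"
```

```text
t: 39.3
tcp_pos: [0.5748, 0.3242, 0.0441]
tool_rot: [0.983, -0.186, 0.001, -0.0]
force: [-1.2, -0.2, 5.1]
finger_gap: 0.528
gripper_force: 63.9
t: 39.8
tcp_pos: [0.574, 0.3241, 0.2003]
tool_rot: [0.982, -0.186, 0.001, -0.001]
force: [-1.0, -0.2, -7.1]
finger_gap: 0.531
gripper_force: 66.1
row 0.0783 0.3657 0.1003 -0.227 n>= 9 q6~1.63
```

```bash
python3 drive.py '0.077 0.366 0 -0.227 0.3;0.077 0.366 0 -0.227 0.3;0.077 0.366 0 -0.227 0.3;0.077 0.366 0 -0.227 0.3;0.077 0.366 0 -0.227 0.3;0.077 0.366 0 -0.227 0.3;0.077 0.366 0 -0.227 0.3;0.077 0.366 0 -0.227 0.3;0.077 0.366 0 -0.227 0.3;0.077 0.366 0 -0.227 0.3;0.077 0.366 0.05 -0.227 0.3;0.077 0.366 0.1 -0.227 0.3;0.077 0.366 0.1 -0.227 0.3;0.077 0.366 0.1 -0.227 0.3;0.077 0.366 0.1 -0.227 0.3' ; python3 -c "
from h import *
go(.5117,-.0446,.05,-.148)"
```

```text
t: 41.3
tcp_pos: [0.513, -0.0445, 0.1012]
tool_rot: [0.997, -0.073, 0.002, 0.001]
force: [0.3, -0.2, -6.5]
finger_gap: 0.532
gripper_force: 66.7
row -0.0013 0.0003 0.0512 0.001 n>= 3 q6~1.63
```

```bash
python3 drive.py '-0.001 0 0.02 0 0.3;-0.001 0 0.035 0 0.3;-0.001 0 0.042 0 0.3;-0.001 0 0.047 0 0.3;-0.001 0 0.05 0 0.3;-0.001 0 0.05 0 0.3;-0.001 0 0.05 0 0.3' 
python3 drive.py '0 0 0 0 1;0 0 0 0 1;0 0 0 0 1;0 0 0 0 1;0 0 -0.05 0 1;-0.02 0 -0.1 0 1;-0.04 0 -0.13 0 1;-0.05 0 -0.13 0 1;-0.05 0 -0.13 0 1;-0.05 0 -0.13 0 1' 
python3 -c "
from h import *
p,a,s=state();print(p,a);d=snap('wrist','w17');U=units(d,.006);u=U[0]
print(u['org']);markang(d,u)
ux=np.array([np.cos(u['yaw']),np.sin(u['yaw'])]);uy=np.array([-ux[1],ux[0]])
h=u['org']-.066*ux+u['hy']*uy;print('handle',h);go(*h,u['hz']+.006+.003,u['yaw'])"
```

```text
t: 42.0
tcp_pos: [0.5116, -0.045, 0.0501]
tool_rot: [0.997, -0.074, 0.002, 0.0]
force: [1.2, 0.2, 0.1]
finger_gap: 0.529
gripper_force: 67.5
t: 43.0
tcp_pos: [0.4607, -0.0373, 0.1782]
tool_rot: [0.997, -0.074, -0.0, -0.0]
force: [0.7, -0.6, 0.3]
finger_gap: 1.0
gripper_force: 0.0
[ 0.46073263 -0.03725292  0.17822315] -0.14842219103903215
c [ 0.5107 -0.0437] b [ 0.4714 -0.038 ] sep 0.0397 yaw -0.148 (y0 -0.144 e -0.004 eb -0.004) rect [46.1 43.8] [30.1 30.2] handle y -0.0148 z 0.0597 ang 0.60
[ 0.49091086 -0.04076984]
mark x -0.0087 y 0.0053 n 27 theta 0.573 b [ 0.4713 -0.0379]
handle [ 0.42344524 -0.04573598]
row -0.0359 0.0139 0.1093 -0.001 n>= 4 q6~1.61
```

```bash
python3 drive.py '-0.036 0.014 0.02 0 0.45;-0.036 0.014 0.05 0 0.45;-0.036 0.014 0.09 0 0.45;-0.036 0.014 0.109 0 0.45;-0.036 0.014 0.109 0 0.45;-0.036 0.014 0.109 0 0.45;-0.036 0.014 0.109 0 0;-0.036 0.014 0.109 0 0;-0.036 0.014 0.109 0 0;-0.036 0.014 0.109 0 0;-0.036 0.014 0.109 0 0' 30
python3 drive.py '0 -0.0023 -0.0014 0 0;0 -0.0046 -0.0025 0 0;0 -0.007 -0.0034 0 0;0 -0.0095 -0.004 0 0;0 -0.012 -0.0044 0 0;0 -0.0147 -0.0045 0 0;0 -0.0147 -0.0045 0 0;0 -0.0147 -0.0045 0 0'
python3 drive.py '0 0 0 0 0.4;0 0 0 0 0.4;0 0 0 0 0.4;0 0 -0.03 0 0.4;0 0 -0.06 0 1;0.028 0 -0.09 0 1;0.028 0 -0.09 0 1;0.028 0 -0.09 0 1;0.028 0 -0.09 0 1'  
python3 -c "
from h import *
p,a,s=state();print(p,a);d=snap('wrist','w18');U=units(d,.006);u=U[0];markang(d,u)
go(.683,.0134,.25,0)"
```

```text
t: 44.15
tcp_pos: [0.4238, -0.0461, 0.0706]
tool_rot: [0.997, -0.074, 0.001, 0.0]
force: [-0.3, -2.0, 3.0]
finger_gap: 0.124
gripper_force: 29.6
t: 44.95
tcp_pos: [0.426, -0.0309, 0.0748]
tool_rot: [0.997, -0.074, 0.001, -0.0]
force: [1.6, 0.0, 5.8]
finger_gap: 0.123
gripper_force: 29.9
t: 45.85
tcp_pos: [0.4513, -0.0348, 0.1635]
tool_rot: [0.997, -0.074, -0.002, -0.0]
force: [-0.0, -0.0, 0.3]
finger_gap: 0.998
gripper_force: 0.0
[ 0.45130236 -0.03479486  0.16348912] -0.14816422026801268
c [ 0.5106 -0.0437] b [ 0.4713 -0.0377] sep 0.0398 yaw -0.147 (y0 -0.151 e 0.003 eb 0.005) rect [46.1 44.1] [30.1 30.3] handle y 0.0016 z 0.0642 ang -0.06
mark x -0.0085 y 0.0055 n 34 theta 0.600 b [ 0.4712 -0.0378]
row 0.2222 -0.0819 -0.0867 -0.148 n>= 7 q6~1.59
```

```bash
python3 drive.py '0.02 -0.01 -0.045 -0.1 1;0.05 -0.02 -0.087 -0.148 1;0.22 -0.082 -0.087 -0.148 1;0.22 -0.082 -0.087 -0.148 1;0.22 -0.082 -0.087 -0.148 1;0.22 -0.082 -0.087 -0.148 1;0.22 -0.082 -0.087 -0.148 1;0.22 -0.082 -0.087 -0.148 1;0.22 -0.082 -0.087 -0.148 1;0.22 -0.082 -0.087 -0.148 1;0.22 -0.082 -0.087 -0.148 1' 
python3 -c "
from h import *
p,a,s=state();print(p,a)
d=snap('wrist','w19');keyblock(d)"
```

```text
t: 47.0
tcp_pos: [0.6818, 0.013, 0.2516]
tool_rot: [1.0, -0.0, -0.0, -0.0]
force: [-0.2, -0.1, 0.3]
finger_gap: 1.002
gripper_force: 0.0
[0.6817726  0.01297527 0.25164561] -0.0007329759900192858
key 1630 [680.8  13.3] [84.  11.7] 0.4 z 0.0936
blocktop 2277 [688.8  -2. ] [70.2 38.3] 18.1 z 0.0479
```

```bash
python3 drive.py '-0.0025 0 0.05 0 0.6;-0.0025 0 0.1 0 0.6;-0.0025 0 0.14 0 0.6;-0.0025 0 0.1625 0 0.6;-0.0025 0 0.1625 0 0.6;-0.0025 0 0.1625 0 0.6;-0.0025 0 0.1625 0 0;-0.0025 0 0.1625 0 0;-0.0025 0 0.1625 0 0;-0.0025 0 0.1625 0 0;-0.0025 0 0.1625 0 0;-0.0025 0 0.1625 0 0' 80
python3 drive.py '0 0 -0.02 0 0;0 0 -0.05 0 0;0 0 -0.08 0 0;0 0 -0.11 0 0;0 0 -0.11 0 0;0 0 -0.11 0 0'
python3 -c "
from h import *
p,a,s=state();print(p,a);d=snap('wrist','w20');inhand(d,p,a)"
```

```text
t: 48.25
tcp_pos: [0.6814, 0.0131, 0.091]
tool_rot: [1.0, -0.0, 0.002, 0.0]
force: [-1.3, -0.1, 6.7]
finger_gap: 0.122
gripper_force: 78.4
t: 48.85
tcp_pos: [0.68, 0.0133, 0.1992]
tool_rot: [1.0, -0.0, 0.0, 0.0]
force: [-0.1, 0.4, -1.8]
finger_gap: 0.12
gripper_force: 78.4
[0.6800132  0.01333006 0.19915762] -0.00012566008928154766
handle end x 0.0412 mid y [-0.001 -0.001] slope(turn) 0.000 z 0.0026
```

```bash
python3 drive.py '-0.208 0.052 -0.01 -0.315 0;-0.208 0.052 -0.01 -0.315 0;-0.208 0.052 -0.01 -0.315 0;-0.208 0.052 -0.01 -0.315 0;-0.208 0.052 -0.01 -0.315 0;-0.208 0.052 -0.01 -0.315 0;-0.208 0.052 0.011 -0.315 0;-0.208 0.052 0.011 -0.315 0;-0.208 0.052 0.011 -0.315 0;-0.208 0.052 0.011 -0.315 0;-0.208 0.052 0.011 -0.315 0' 
python3 -c "
from h import *
p,a,s=state();print(p,a)
d=snap('wrist','w21');inhand(d,p,a);u=units(d,.006);go(.4723,-.0386,.188,.315)"
```

```text
t: 50.0
tcp_pos: [0.4729, -0.0387, 0.1882]
tool_rot: [0.988, 0.157, 0.0, 0.0]
force: [-0.1, -0.3, -1.4]
finger_gap: 0.122
gripper_force: 78.4
[ 0.47289072 -0.03870545  0.1882088 ] 0.3151983498218454
handle end x 0.0415 mid y [-0.0007 -0.0007] slope(turn) 0.000 z 0.0026
c [ 0.5108 -0.0436] b [ 0.472  -0.0318] sep 0.0406 yaw -0.296 (y0 -0.296 e 0.142 eb 0.142) rect [46.  44.1] [18.6 31.1] handle y -0.0074 z 0.0640 ang 0.28
row -0.0004 -0.0002 0.0003 0.000 n>= 2 q6~1.17
```

```bash
python3 drive.py '-0.0004 0 0.015 0 0;-0.0004 0 0.022 0 0;-0.0004 0 0.026 0 0;-0.0004 0 0.028 0 0;-0.0004 0 0.028 0 0'; python3 drive.py '0 0 0.003 0 0;0 0 0.005 0 0;0 0 0.007 0 0;0 0 0.007 0 0'; python3 meas.py
```

```text
t: 50.55
tcp_pos: [0.4718, -0.0385, 0.1599]
tool_rot: [0.988, 0.157, -0.0, -0.0]
force: [0.3, 1.2, -1.1]
finger_gap: 0.128
gripper_force: 78.5
t: 50.95
tcp_pos: [0.4718, -0.0385, 0.1527]
tool_rot: [0.988, 0.157, 0.0, -0.0]
force: [1.1, 3.2, -0.8]
finger_gap: 0.12
gripper_force: 78.7
a 0.315 tz -0.022
handle end x 0.0415 mid y [-0.0007 -0.0007] slope(turn) 0.001 z 0.0027
((510.54962158203125, -43.877052307128906), (46.240562438964844, 44.25139617919922), 81.35936737060547) yaw -0.151
```

```bash
python3 drive.py '0 -0.0005 0 0.1 0;0 -0.0005 0 0.2 0;0 -0.0005 0 0.3 0;0 -0.0005 0 0.4 0;0 -0.0005 0 0.5 0;0 -0.0005 0 0.6 0;0 -0.0005 0 0.7 0;0 -0.0005 0 0.8 0;0 -0.0005 0 0.9 0;0 -0.0005 0 1.0 0;0 -0.0005 0 1.05 0;0 -0.0005 0 1.1 0;0 -0.0005 0 1.1 0' | grep force; python3 meas.py; python3 drive.py '0 0 0 0.05 0;0 0 0 0.1 0;0 0 0 0.1 0' | grep force; python3 meas.py
```

```text
force: [0.8, -2.5, -2.7]
gripper_force: 78.4
a -0.784 tz -0.016
handle end x 0.0403 mid y [-0.0012 -0.0012] slope(turn) -0.001 z 0.0028
((510.5391540527344, -43.91199493408203), (46.340694427490234, 44.05976486206055), 81.72765350341797) yaw -0.144
force: [0.3, -0.6, -2.6]
gripper_force: 78.4
a -0.884 tz 0.04
handle end x 0.0402 mid y [-0.0012 -0.0012] slope(turn) -0.002 z 0.0027
((510.40576171875, -43.92583465576172), (46.192626953125, 44.052513122558594), 80.4314193725586) yaw -0.167
```

```bash
python3 drive.py '0 0 0 0.05 0;0 0 0 0.1 0;0 0 0 0.1 0' | grep force; python3 meas.py; python3 drive.py '0 0 0 0.05 0;0 0 0 0.1 0;0 0 0 0.1 0' | grep force; python3 meas.py
```

```text
force: [0.8, -1.9, -3.4]
gripper_force: 78.4
a -0.984 tz 0.118
handle end x 0.0401 mid y [-0.0012 -0.0012] slope(turn) -0.002 z 0.0027
((510.16754150390625, -44.08103942871094), (46.16839599609375, 43.972171783447266), 79.73322296142578) yaw -0.179
force: [-0.6, -1.4, -2.5]
gripper_force: 78.4
a -1.084 tz 0.038
handle end x 0.0400 mid y [-0.0011 -0.0011] slope(turn) -0.002 z 0.0027
((510.0101318359375, -44.18464660644531), (46.411033630371094, 44.06852722167969), 78.71067810058594) yaw -0.197
```

```bash
python3 drive.py '0 0 0 -0.1 0;0 0 0 -0.2 0;0 0 0 -0.3 0;0 0 0 -0.3 0;0 0 0 -0.3 0' | grep force; python3 meas.py; python3 drive.py '0 0 -0.002 0 0;0 0 -0.004 0 0;0 0 -0.004 0 0' | grep -E "force|tcp"; python3 meas.py
```

```text
force: [0.8, 1.1, -1.0]
gripper_force: 78.6
a -0.787 tz 0.085
handle end x 0.0403 mid y [-0.0012 -0.0012] slope(turn) -0.003 z 0.0026
((509.981689453125, -44.0386962890625), (46.42211151123047, 44.202816009521484), 78.65864562988281) yaw -0.198
tcp_pos: [0.4717, -0.0383, 0.1572]
force: [-0.7, 0.2, -0.9]
gripper_force: 78.6
a -0.785 tz -0.015
handle end x 0.0403 mid y [-0.0012 -0.0012] slope(turn) -0.000 z 0.0027
((510.0755310058594, -44.18769836425781), (46.067665100097656, 44.02327346801758), 78.63778686523438) yaw -0.198
```

Free (force is the key's own weight). Draw out, checking halfway.

```bash
python3 drive.py '0 0 -0.003 0 0;0 0 -0.006 0 0;0 0 -0.009 0 0;0 0 -0.009 0 0' | grep -E "force|tcp"; python3 meas.py; python3 drive.py '0 0 -0.01 0 0;0 0 -0.03 0 0;0 0 -0.05 0 0;0 0 -0.05 0 0'| grep -E "force|tcp"; python3 -c "
from h import *
p,a,s=state();print(p,a)
d=snap('wrist','w22');inhand(d,p,a);units(d,.006);go(.6826+.0017,.0133-.0006,.165,0)"
```

```text
tcp_pos: [0.4719, -0.0385, 0.1664]
force: [0.2, 0.4, -1.7]
gripper_force: 78.6
a -0.785 tz 0.01
handle end x 0.0403 mid y [-0.0012 -0.0012] slope(turn) 0.000 z 0.0026
((510.0330810546875, -44.0487174987793), (46.34547805786133, 44.10654830932617), 78.62439727783203) yaw -0.199
tcp_pos: [0.4734, -0.0389, 0.2185]
force: [0.3, -0.7, -0.9]
gripper_force: 78.7
[ 0.47340521 -0.03885012  0.2184705 ] -0.7850728719675388
handle end x 0.0403 mid y [-0.0012 -0.0012] slope(turn) -0.002 z 0.0028
c [ 0.5101 -0.0441] b [ 0.471  -0.0363] sep 0.0399 yaw -0.199 (y0 -0.198 e 0.002 eb -0.004) rect [46.2 44. ] [30.3 30.3] handle y 0.0000 z 0.0643 ang -0.00
row 0.1135 -0.1860 0.0522 -0.785 n>= 7 q6~1.59
```

```bash
python3 -c "
from h import *
d=load('w22');u=units(d,.006,False)[0];markang(d,u)
uv=proj(d,np.r_[u['b'],.076])[0].astype(int);print(uv)
I=d['pixels'][uv[1]-22:uv[1]+22,uv[0]-22:uv[0]+22,::-1]
e=load('w15');U=units(e,.005,False)
vs=[I]
for u in U:
    uv=proj(e,np.r_[u['b'],.075])[0].astype(int);vs.append(e['pixels'][uv[1]-22:uv[1]+22,uv[0]-22:uv[0]+22,::-1])
cv2.imwrite('pics/crop22.png',np.hstack([cv2.resize(v,(264,264),interpolation=cv2.INTER_CUBIC) for v in vs]))"
```

```text
mark x 0.0112 y 0.0001 n 18 theta 3.160 b [ 0.471  -0.0362]
[280 207]
```

View pics/crop22.png

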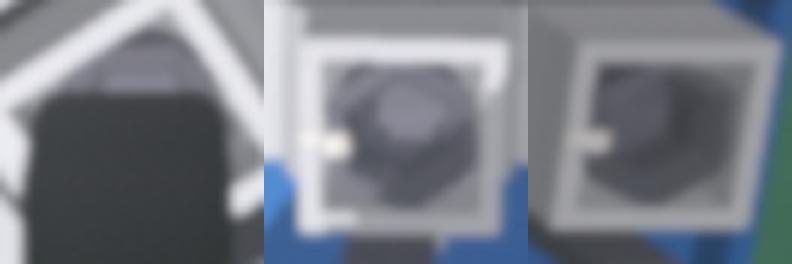

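```bash
python3 drive.py '0.113 -0.186 0 -0.785 0;0.113 -0.186 0 -0.785 0;0.113 -0.186 0 -0.785 0;0.113 -0.186 0 -0.785 0;0.113 -0.186 0 -0.785 0;0.113 -0.186 0 -0.785 0;0.113 -0.186 0.03 -0.785 0;0.113 -0.186 0.052 -0.785 0;0.113 -0.186 0.052 -0.785 0;0.113 -0.186 0.052 -0.785 0;0.113 -0.186 0.052 -0.785 0' | grep tcp; python3 - <<'E'
from h import *
p,a,s=state();d=snap('wrist','w23');inhand(d,p,a)
P=cloud(d);hsv=cv2.cvtColor(d["pixels"],cv2.COLOR_RGB2HSV)
m=(abs(P[...,0]-.685)<.08)&(abs(P[...,1]-.012)<.08)&(abs(P[...,2]-.048)<.004)&(hsv[...,0]<20)&(hsv[...,1]>70)
Q=P[m];print("block",cv2.minAreaRect((Q[:,:2]*1000).astype(np.float32)),len(Q));print(p,a);go(.6826+.0017,.0133-.001,.0915,0)
E
```

```text
tcp_pos: [0.6839, 0.0131, 0.1648]
handle end x 0.0412 mid y [-0.001 -0.001] slope(turn) -0.002 z 0.0026
block ((682.5990600585938, 13.225143432617188), (70.89275360107422, 69.84766387939453), 19.725324630737305) 7778
[0.68385286 0.01313205 0.16481209] -0.0002537011010563101
row 0.0003 0.0008 0.0738 -0.000 n>= 3 q6~1.59
```

```bash
python3 drive.py '-0.001 0.0008 0.01 0 0;-0.001 0.0008 0.03 0 0;-0.001 0.0008 0.05 0 0;-0.001 0.0008 0.067 0 0;-0.001 0.0008 0.073 0 0;-0.001 0.0008 0.073 0 0;-0.001 0.0008 0.073 0 0.4;-0.001 0.0008 0.073 0 0.4;-0.001 0.0008 0.073 0 0.4;-0.001 0.0008 0.073 0 0.4'; python3 drive.py '0 0 -0.05 0 0.6;0 0 -0.1 0 0.6;0 0 -0.13 0 1;0 0 -0.13 0 1;-0.1 0.03 -0.13 0 1;-0.2 0.05 -0.13 0 1;-0.2 0.05 -0.13 0.19 1;-0.2 0.05 -0.13 0.19 1;-0.2 0.05 -0.13 0.19 1;-0.2 0.05 -0.13 0.19 1;-0.2 0.05 -0.13 0.19 1' | grep -E "t:|tcp"; python3 - <<'E'
from h import *
p,a,s=state();print(p,a);d=snap('wrist','w24')
for u in units(d,.006): markang(d,u); go(*u['c'],.049,u['yaw'])
d=snap('scene','s24');keyblock(d)
E
```

```text
t: 57.35
tcp_pos: [0.6823, 0.0125, 0.0911]
tool_rot: [1.0, -0.0, 0.0, 0.0]
force: [-0.2, 0.5, 0.2]
finger_gap: 0.398
gripper_force: 0.0
t: 58.45
tcp_pos: [0.4837, -0.0378, 0.2211]
tool_rot: [0.995, -0.095, 0.001, 0.0]
[ 0.4836726  -0.03784038  0.22108431] -0.19023710626333007
c [ 0.5565 -0.2169] b [ 0.5164 -0.2167] sep 0.0400 yaw -0.021 (y0 -0.006 e -0.013 eb -0.017) rect [47.  43.8] [31.7 30.3] handle y 0.0041 z 0.0631 ang -0.16
c [ 0.5105 -0.0441] b [ 0.4709 -0.0363] sep 0.0403 yaw -0.187 (y0 -0.195 e -0.001 eb 0.017) rect [46.  43.8] [29.7 31.1] handle y 0.0021 z 0.0643 ang -0.08
mark x -0.0011 y 0.0102 n 24 theta 1.497 b [ 0.5164 -0.2164]
row 0.1049 0.1622 0.1721 -0.169 n>= 7 q6~1.22
mark x 0.0000 y 0.0103 n 21 theta 1.604 b [ 0.471  -0.0365]
row 0.0271 0.0012 0.1721 -0.003 n>= 5 q6~1.67
key 191 [680.1  14.1] [83.5 15.8] 1.1 z 0.0902
blocktop 339 [682.   14.8] [70.2 70.2] 19.4 z 0.0459
```

```bash
python3 drive.py '0.027 0.001 0.05 0 1;0.027 0.001 0.1 0 1;0.027 0.001 0.14 0 1;0.027 0.001 0.172 0 1;0.027 0.001 0.172 0 1;0.027 0.001 0.172 0 1;0.027 0.001 0.172 0 0.3;0.027 0.001 0.172 0 0.3;0.027 0.001 0.172 0 0.3;0.027 0.001 0.172 0 0.3;0.027 0.001 0.172 0 0.3;0.027 0.001 0.172 0 0.3' 60; python3 drive.py '0 0 -0.02 0 0.3;0 0 -0.05 0 0.3;0 0 -0.1 0 0.3;0 0 -0.14 0 0.3;0 0 -0.14 0 0.3'; python3 -c "
from h import *
go(.545,-.303,.192,0)"
```

```text
t: 59.75
tcp_pos: [0.5098, -0.0442, 0.0509]
tool_rot: [0.996, -0.094, 0.002, 0.001]
force: [-0.4, -1.0, 5.6]
finger_gap: 0.527
gripper_force: 63.1
t: 60.25
tcp_pos: [0.5116, -0.0444, 0.1943]
tool_rot: [0.995, -0.095, 0.006, 0.001]
force: [1.5, -1.2, -5.6]
finger_gap: 0.531
gripper_force: 65.0
row 0.0817 0.2477 0.0023 -0.190 n>= 7 q6~1.06
```

```bash
python3 drive.py '0.082 0.248 0 -0.19 0.3;0.082 0.248 0 -0.19 0.3;0.082 0.248 0 -0.19 0.3;0.082 0.248 0 -0.19 0.3;0.082 0.248 0 -0.19 0.3;0.082 0.248 0 -0.19 0.3;0.082 0.248 0 -0.19 0.3;0.082 0.248 0 -0.19 0.3;0.082 0.248 0.05 -0.19 0.3;0.082 0.248 0.1 -0.19 0.3;0.082 0.248 0.12 -0.19 0.3;0.082 0.248 0.13 -0.19 0.3;0.082 0.248 0.13 -0.19 0.3;0.082 0.248 0.13 -0.19 0.3'
```

```text
t: 61.65
tcp_pos: [0.543, -0.3024, 0.06]
tool_rot: [1.0, 0.0, 0.001, 0.001]
force: [-0.1, 0.8, -6.2]
finger_gap: 0.532
gripper_force: 65.5
```

```bash
python3 drive.py '0 0 0.005 0 0.3;0 0 0.009 0 0.3;0 0 0.0095 0 0.3;0 0 0.0095 0 0.3'|grep -E "tcp|^force"; python3 drive.py '0 0 0 0 0.75;0 0 0 0 0.75;0 0 0 0 0.75;0 0 0 0 0.75;0 0 -0.05 0 0.75;0 0 -0.1 0 0.75;-0.03 0 -0.15 0 0.75;-0.05 0 -0.16 0 1;-0.05 0 -0.16 0 1;-0.05 0 -0.16 0 1' | grep -E "t:|tcp"; python3 - <<'E'
from h import *
p,a,s=state();print(p,a);d=snap('wrist','w25')
for u in units(d,.005): markang(d,u,.075)
cv2.imwrite('pics/w25v.png',cv2.resize(d['pixels'][:,:,::-1],(800,600),interpolation=cv2.INTER_CUBIC))
E
```

```text
tcp_pos: [0.5423, -0.3028, 0.0501]
force: [-0.2, 0.2, -3.5]
t: 63.05
tcp_pos: [0.4921, -0.3027, 0.2099]
tool_rot: [1.0, -0.001, 0.001, 0.0]
[ 0.4921005  -0.30271769  0.20989509] -0.001042325677100933
c [ 0.5564 -0.2178] b [ 0.5165 -0.2169] sep 0.0399 yaw -0.016 (y0 -0.023 e 0.008 eb 0.007) rect [46.1 44.1] [31.  30.3] handle y 0.0008 z 0.0643 ang -0.03
c [ 0.5429 -0.3017] b [ 0.503  -0.3019] sep 0.0399 yaw 0.003 (y0 0.006 e -0.008 eb 0.003) rect [46. 43.] [30.1 30.1] handle y 0.0007 z 0.0643 ang -0.03
c [ 0.5393 -0.3887] b [ 0.4995 -0.3889] sep 0.0398 yaw 0.000 (y0 0.004 e -0.005 eb -0.003) rect [46.7 43.6] [30.8 30.8] handle y 0.0004 z 0.0643 ang -0.02
mark x -0.0015 y 0.0100 n 25 theta 1.450 b [ 0.5164 -0.217 ]
mark x -0.0001 y 0.0103 n 25 theta 1.586 b [ 0.503  -0.3019]
mark x -0.0006 y 0.0102 n 23 theta 1.537 b [ 0.4994 -0.3888]
```

View pics/w25v.png

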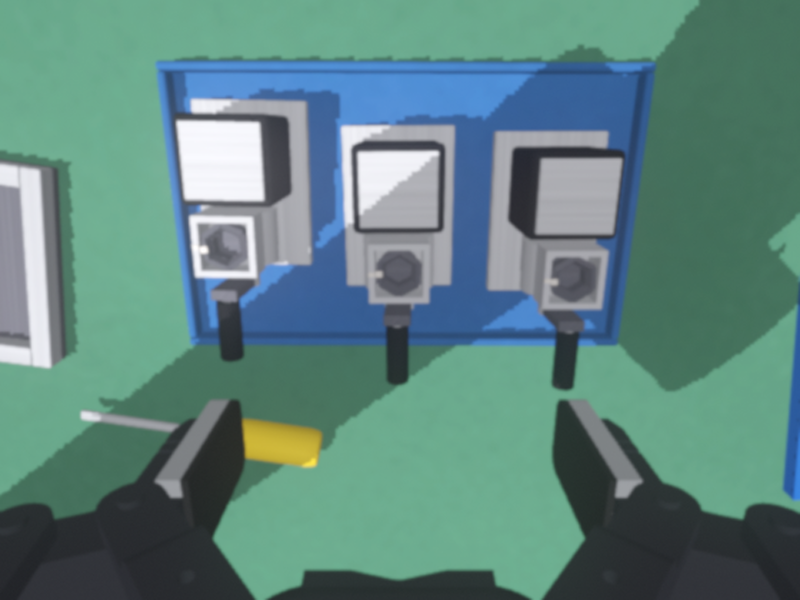

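```bash
python3 - <<'E'
from h import *
d=snap('scene','s26');e=load('scene0')
for n,x,y in[("tape1",.421,.302),("tape2",.780,.131),("jar",.771,-.088),("housing",.765,-.256),("driver",.374,-.17),("gauge",.585,.077),("cup",.75,.301)]:
    r=[]
    for k in(e,d):
        P=cloud(k);m=(np.hypot(P[...,0]-x,P[...,1]-y)<.09)&(P[...,2]>.006)&(P[...,2]<.07)
        q,l,st,ce=cv2.connectedComponentsWithStats(m.astype(np.uint8));j=min(range(1,q),key=lambda i:np.hypot(*(P[l==i].mean(0)[:2]-[x,y])) if st[i,4]>25 else 9)
        r.append(P[l==j].mean(0)[:2])
    print(n,np.round(np.linalg.norm(r[1]-r[0]),4))
keyblock(d); print(manip.sense()['qd'].round(3)); print(manip.sign_off())
E
```

```text
tape1 0.0003
tape2 0.0002
jar 0.0001
housing 0.0001
driver 0.0003
gauge 0.0004
cup 0.0001
key 189 [680.   14.3] [13.9 84. ] 89.8 z 0.0903
blocktop 353 [681.6  14.4] [70.5 71.4] 19.9 z 0.0459
[ 0.005  0.014 -0.003 -0.002  0.001 -0.   ]
the job is handed in; nothing more can be done
None
```

The job is handed in (no verdict was returned): all three units stand upright in the tray with flats up, the key is back in its block, and the bystanders have not moved. However, the first unit I tightened came out of the nest with the jammed key and had to be picked up again. Its screw reads about 1.48 rad, above the 1.35 limit but slightly short of the 1.6 stop.

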